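# Fetch the tea strainer from behind the jar, tin and box

## Task

The tea strainer stands hemmed in on the tea board: first clear the honey jar, the tea tin and the wooden box off to the side tray, and only when all three stand there set the strainer in the middle of the little drip dish. Then put the three back in the middle of their own coasters, the jar on the round one, the tin on the square one and the box on the long one with its long side along the coaster's. Keep everything upright, set things down rather than dropping them, and leave the teapot where it is.

Things in the scene. Friction and masses are not known exactly. Their poses are not given: they have to be found in the camera images.
- tea_strainer: Small steel strainer, 70 g: flat-bottomed open cup, 43 mm wide at the foot, 48 at the rim, 38 high, with a flat handle 11 mm wide, 3 thick, level at the rim along +x to 80 mm from the cup's centre. Origin: centre of the cup's underside, z up. Grip it across the cup along its y, clear of the handle. Starts on the tea board, the jar, tin and box about 90 mm off, before and on either side of it.
- honey_jar: Round amber glass honey jar with a steel screw lid, always closed: diameter 58 mm, 100 mm high; the glass reaches to 78 mm, the 57 mm wide lid sits on it. 230 to 430 g. Origin: centre of its underside, z up. Starts in the middle of the round coaster.
- tea_tin: Square tea tin of bare metal with a lid that is closed and stays on: 54 x 54 mm, 104 mm high; a dark seam shows between body and lid at 84 to 86 mm. 140 to 260 g. Origin: centre of its underside, axes along its sides, z up. Starts in the middle of the square coaster, squared with it to within 0.15 rad.
- wooden_box: Small wooden box, 56 mm along its x, 80 mm along its y, 100 mm high, with a closed sliding door on its -x face (the door is only look and does not move). 180 to 340 g. Origin: centre of its underside, z up. Starts in the middle of the long coaster, squared with it to within 0.1 rad.
- round_coaster: Round grey felt coaster, diameter 74 mm, 4 mm thick, fixed on the tea board. Origin: centre of its underside (its top is 4 mm higher). Home of the honey jar. Which of the three coasters lies in which of the three spots on the board changes.
- square_coaster: Square grey felt coaster 70 x 70 mm, 4 mm thick, fixed on the tea board. Origin: centre of its underside (its top is 4 mm higher). Home of the tea tin.
- long_coaster: Oblong grey felt coaster, 70 mm along its x, 96 along its y, 4 thick, fixed on the tea board (a pale wooden slab 200 x 280 x 10 mm fixed on the table). Origin: centre of its underside (its top is 4 mm higher). Home of the wooden box, whose y goes along the coaster's y, either way round.
- side_tray: Shallow empty wooden tray, 320 mm along its x, 140 along its y, 12 high, with a 5 mm rim all round; floor top 5 mm above the origin. Fixed on the table, left or right of the tea board. Origin: centre of its underside. The three things fit in a row along its x, 90 mm apart. A cup on a saucer stands 235 mm from its centre along its +x.
- drip_dish: Small empty white porcelain dish, diameter 100 mm, sloping rim 8 mm high, flat floor about 78 mm across, its top 4 mm above the origin. Fixed on the table, across the tea board from the tray. Origin: centre of its underside. A cup on a wider saucer (124 mm across, 67 high with the cup), not part of the job, stands 145 mm from its centre along its +x.
- teapot: White porcelain teapot with closed lid, 127 mm high, belly diameter 124 mm, spout reaching 114 mm to its +y and handle 102 mm to its -y; 0.8 kg. Origin: centre of its underside. It stands beyond the tea board and stays there.

How it is judged:
By the outcome, as a careful person would: the job done as asked, in the order asked, and still so for the second after the job is handed in, with the robot touching nothing.
It also fails if it takes over 141 s, if anything falls off the work surface, if the arm or the gripper's body presses on something with over 40 N, if the wrist force passes 120 N, or if a joint passes its speed limit or range.

## Robot

A 6-joint arm with a two-finger parallel gripper is mounted at the origin on the work surface. World frame = base frame: x ahead of the robot, y to its left, z up, the work surface at z = 0. Lengths are in m, angles in rad, forces in N, time in s.
With the tool pointing down it reaches from about 0.4 to 0.925 m from the base axis. Payload 12.5 kg.
Tool frame: the origin (TCP) lies at the very end of the fingers, on their centre line; the grasp point (between the pads) lies 19 mm behind it; x points along the fingers, y is the direction in which the jaws open and shut, and the axes are right-handed (so a half turn about x gives the same grasp; the last joint's range is limited). The gripper opens to 95 mm and grips with 3 to 60 N. Pads are 20 mm wide; open, the fingers measure 119 mm over their backs; the gripper's body (75 mm by 180 mm) begins 59 mm behind the grasp point.
Start: joints at [-1.441, 0.491, 1.559, -0, 1.092, -0.106], TCP at [0.146, -0.608, 0.215] pointing down, gripper open.
Joint ranges: [-3.1, 3.1], [-0.84, 2.19], [0.05, 2.79], [-1.13, 4.28], [0.06, 2.93], [-2.69, 2.69]. Speed limits (rad/s): [2.22, 2.22, 2.79, 3.14, 3.14, 3.14].

## Interface

Orientations are given as a unit quaternion [x, y, z, w].
In Python, from plant import bot gives the robot as it stands.
- The arm moves only by the tool play_rows, never from a script. Its argument "steps" is one flat list of numbers, 7 for each row, row after row: the shift along the world's x, y, z in m, then the turn, a rotation vector about the world's x, y, z in degrees, then the closure, from 0 (fully open) to 1 (shut). In form: [tx, ty, tz, rx, ry, rz, gripper, tx, ty, tz, rx, ry, rz, gripper, ...]. A call has 1 to 10 rows; each row is the pose to reach, as a shift and turn from the pose commanded when the call began; what a row does not reach only later rows make up. A row lasts 1/10 s, in which the tool goes at most 50 mm and 8.59 degrees, less where a joint would pass 70% of its speed; a pose out of reach is approached as far as the arm can. A call with a gripper value outside its range is refused whole. The fingers move at their own pace and stop on an object; the grip force is fixed at half the most. Time passes only in rows, so rows that repeat a pose let the fingers close. It gives the time, the measured TCP pose, the force and the opening at its end, in the units of the state.
- bot.get_state(): the state, without advancing time (a new reading comes with each control period).
- bot.grab_frame(name): name is "scene" or "top" or "wrist"; returns a dict with "pixels" (400x640x3 uint8, red, green, blue), "fov_y" (degrees; the focal length in pixels is half the picture's height over the tangent of half this angle, whatever the lens; pixels are square), "cx", "cy" (the principal point, pixels), "k1" (the pictures are not rectified: a ray, as slopes to the right and down, at radius r is drawn at 1 + k1 r^2 times it, then the intrinsics apply), "xyz" and "rotation" of the camera in the world. Camera axes: x right, y down, z forward; pixel columns grow to the right and rows downward; lengths in m; the calibration is good to about 2 mm. A picture is of the moment at which its call begins. There is no depth.
- bot.hand_in(): hands the job in, once; it reports no verdict.
Trained networks look in a picture, given as the dict that the camera call returned (one of the last four; its "shot" number tells which), for a name from the list of things; names that differ only in an ending like _2 or _b are one class to them, and where a whole thing is asked for, a point or a joint stands for the part that bears it (a point fixed in the world has none). Each returns a list of dicts, best first, with "p" (0 to 1); they miss things now and then, are a little off and sometimes report something else, mostly with a low value. They report only what shows in the picture. A call takes as long as a camera call.
- bot.spot_in(query, picture): "location" ([row, column] in pixels, amid what is visible of it).
- bot.regions_of(query, picture): "mask" (400x640 bool, what is visible of it) and "location" ([row, column] in pixels, amid what is visible of it).
- bot.tip_of(query, picture): "location" ([row, column] in pixels: a listed point, or the origin of a listed thing).
The state is a dict: "clock": time; "joint_positions": joint angles; "joint_vel": joint speeds; "effort": joint torques, N m; "eef_pos": TCP position; "orientation": TCP orientation; "wrist_force": force on the tool from outside, world axes, zero at the start; "wrist_torque": the same for the moment, N m; "width": finger opening in m.
Only numpy, scipy, OpenCV 4.12 (cv2) and the standard library are available. Lean on these libraries where they do the work, as an engineer would, in place of code of your own. Each camera call takes 0.05 s, during which the arm holds its last target.

## Working session

There is one attempt and no reset: what is moved stays moved. The work goes in short steps, Python scripts to look and compute and a tool call to move; the robot and the scene stay as the last step left them, time stands still between calls to the robot, and variables do not carry over. Pictures are saved under pics/ and viewed, and the job is handed in when it is done.

Besides the shell and the picture viewer there is one more tool, called after "Call:" by a JSON object that holds its "method" and its "body", one argument or row to a line. play_rows: Moves the arm, as the interface text tells. Its arguments: {"type":"object","properties":{"steps":{"type":"array"}},"required":["steps"]}

```bash
ls; mkdir -p pics; cat > h.py <<'E'
import numpy as np, cv2
from plant import bot
def save(f,n,crop=None,scale=1):
    im=f["pixels"][:,:,::-1]
    if crop: im=im[crop[0]:crop[1],crop[2]:crop[3]]
    im=cv2.resize(np.ascontiguousarray(im),None,fx=scale,fy=scale,interpolation=cv2.INTER_CUBIC)
    cv2.imwrite("pics/"+n+".png",im)
def foc(f): return 200/np.tan(np.radians(f["fov_y"])/2)
def K(f): 
    a=foc(f); return np.array([[a,0,f["cx"]],[0,a,f["cy"]],[0,0,1.]])
def Rm(f):
    R=np.array(f["rotation"],float)
    if R.shape==(3,3): return R
    from scipy.spatial.transform import Rotation
    return Rotation.from_quat(R).as_matrix()
def pix2plane(f,rc,z):
    rc=np.atleast_2d(np.array(rc,float)); a=foc(f)
    d=np.stack([(rc[:,1]-f["cx"])/a,(rc[:,0]-f["cy"])/a],1)
    u=d.copy()
    for _ in range(50): u=d/(1+f["k1"]*(u**2).sum(1,keepdims=True))
    ray=np.c_[u,np.ones(len(u))]@Rm(f).T
    o=np.array(f["xyz"]); t=(z-o[2])/ray[:,2]
    return o+ray*t[:,None]
def proj(f,P):
    P=np.atleast_2d(np.array(P,float)); c=(P-np.array(f["xyz"]))@Rm(f)
    u=c[:,:2]/c[:,2:]; u=u*(1+f["k1"]*(u**2).sum(1,keepdims=True))
    return np.c_[u[:,1]*foc(f)+f["cy"],u[:,0]*foc(f)+f["cx"]]
E
python3 - <<'E'
from h import *
for n in ["scene","top","wrist"]:
    f=bot.grab_frame(n); save(f,n+"0"); print(n,{k:v for k,v in f.items() if k!="pixels"})
s=bot.get_state();print(s)
E
```

```text
pics
scene {'fov_y': 48.937223320392796, 'cx': 319.9870961978879, 'cy': 205.59696265122798, 'k1': -0.011942245091395754, 'xyz': array([ 1.05770618, -0.3338809 ,  0.87445444]), 'rotation': array([ 0.85784786,  0.42113327, -0.13019892, -0.26418186]), 'shot': 1}
top {'fov_y': 45.940974206128196, 'cx': 307.214338348759, 'cy': 198.83613456846678, 'k1': 0.012262066932969624, 'xyz': array([0.54391132, 0.00358131, 1.14431896]), 'rotation': array([ 0.71478789, -0.69805299,  0.02735095, -0.03243805]), 'shot': 2}
wrist {'fov_y': 60.54074006993087, 'cx': 323.805658425783, 'cy': 199.2281118150435, 'k1': -0.013350397628074506, 'xyz': array([ 0.2175849 , -0.59057861,  0.38329317]), 'rotation': array([ 0.77854982, -0.61312897, -0.08368857,  0.10454312]), 'shot': 3}
{'clock': 0.15, 'joint_positions': array([-1.44062795e+00,  4.91361078e-01,  1.55930677e+00,  4.61711000e-05,
        1.09171567e+00, -1.05644406e-01]), 'joint_vel': array([ 0.00045155, -0.0010079 , -0.00194945,  0.00045754, -0.00113773,
        0.00039134]), 'effort': array([ 1.92085805e-03, -6.12896776e+01, -2.58276379e+01,  6.92679430e-02,
        4.73829336e-02, -8.39513018e-05]), 'eef_pos': array([ 0.1460034 , -0.60752244,  0.21423421]), 'orientation': array([ 0.70220929,  0.08345166, -0.70218718,  0.08289212]), 'wrist_force': array([ 0.20030424, -0.90652921, -0.59333854]), 'wrist_torque': array([ 0.00494427,  0.0447363 , -0.01733999]), 'width': 0.09492577258379188}
```

View pics/scene0.png

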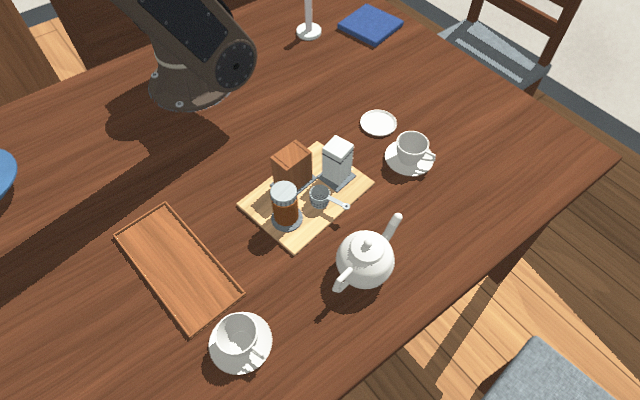

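View pics/top0.png

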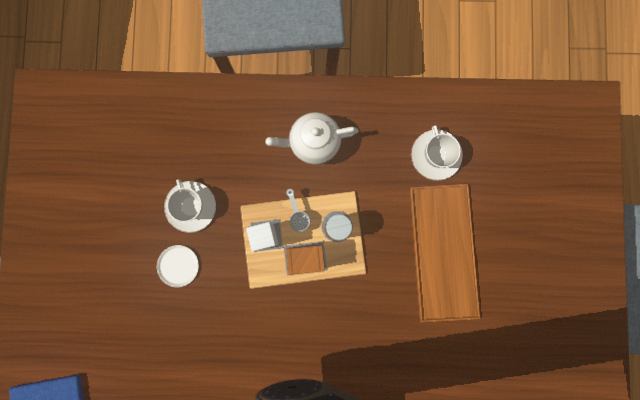

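View pics/wrist0.png

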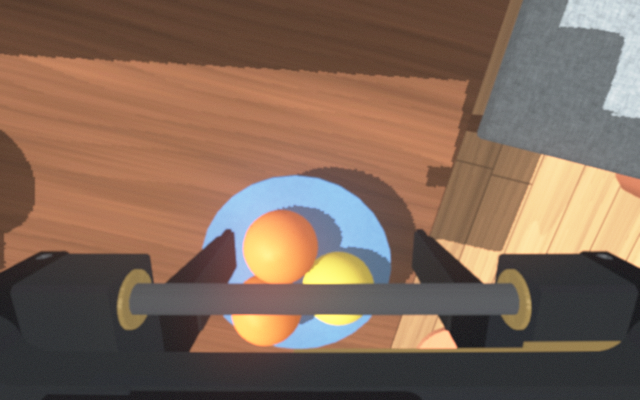

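```bash
python3 - <<'E'
from h import *
f=bot.grab_frame("top"); g=bot.grab_frame("scene")
save(f,"top1",(180,300,150,400),3.2); save(g,"scene1",(90,260,200,460),3)
names="tea_strainer honey_jar tea_tin wooden_box round_coaster square_coaster long_coaster side_tray drip_dish teapot".split()
for n in names:
    for c,p in (("top",f),("scene",g)):
        r=bot.regions_of(n,p); t=bot.tip_of(n,p)
        for q in r[:1]: print(n,c,"reg",round(q["p"],2),np.round(q["location"],1),q["mask"].sum(), np.round(pix2plane(p,q["location"],0)[0],3)); np.save(f"m_{n}_{c}.npy",q["mask"])
        for q in t[:1]: print("   tip",round(q["p"],2),np.round(q["location"],1),np.round(pix2plane(p,q["location"],0.01)[0],3))
E
```

```text
tea_strainer top reg 0.94 [218.2 295.9] 461 [0.593 0.039 0.   ]
   tip 0.88 [221.8 300. ] [0.584 0.029 0.01 ]
tea_strainer scene reg 0.44 [257.6 365. ] 3164 [0.758 0.023 0.   ]
   tip 0.67 [200.7 318.3] [0.578 0.031 0.01 ]
honey_jar top reg 0.83 [228.7 338.4] 563 [ 0.57  -0.064  0.   ]
   tip 0.88 [229.1 336.3] [ 0.569 -0.059  0.01 ]
honey_jar scene reg 0.63 [200.8 284.6] 1063 [ 0.522 -0.03   0.   ]
tea_tin top reg 0.79 [237.3 262.6] 706 [0.545 0.119 0.   ]
   tip 0.78 [236.3 263.8] [0.547 0.115 0.01 ]
tea_tin scene reg 0.64 [255.5 364. ] 3178 [0.753 0.025 0.   ]
   tip 0.66 [214.9 283.3] [ 0.56  -0.059  0.01 ]
wooden_box top reg 0.63 [259.5 306.8] 1001 [0.494 0.01  0.   ]
   tip 0.86 [256.1 308.6] [0.503 0.006 0.01 ]
wooden_box scene reg 0.94 [161.6 291.7] 1422 [0.432 0.056 0.   ]
   tip 0.59 [179.2 295.9] [0.492 0.027 0.01 ]
   tip 0.75 [221.2 334.3] [ 0.588 -0.053  0.01 ]
round_coaster scene reg 0.63 [225.1 287.8] 239 [ 0.584 -0.064  0.   ]
   tip 0.59 [217.2 285.2] [ 0.568 -0.059  0.01 ]
square_coaster top reg 0.67 [227.3 277.7] 235 [0.57  0.083 0.   ]
   tip 0.6 [236.  266.9] [0
[... 263 characters left out ...]
eg 0.56 [182.1 302.8] 128 [ 0.503  0.039 -0.   ]
   tip 0.54 [266.7 175.7] [ 0.526 -0.321  0.01 ]
side_tray top reg 0.82 [253.6 445.8] 7978 [ 0.517 -0.323  0.   ]
   tip 0.7 [252.1 445.2] [ 0.52  -0.319  0.01 ]
side_tray scene reg 0.78 [270.4 178.6] 8726 [ 0.532 -0.32   0.   ]
   tip 0.82 [267.  176.1] [ 0.528 -0.321  0.01 ]
drip_dish top reg 0.6 [267.8 179.3] 1304 [0.467 0.317 0.   ]
   tip 0.91 [266.1 179.2] [0.472 0.314 0.01 ]
   tip 0.98 [120.5 377.4] [0.464 0.323 0.01 ]
teapot top reg 0.71 [138.3 316.5] 2508 [ 0.791 -0.006  0.   ]
   tip 0.93 [139.6 314.9] [ 0.785 -0.002  0.01 ]
teapot scene reg 0.92 [259.6 363.2] 3226 [0.76  0.017 0.   ]
   tip 0.81 [269.3 362. ] [ 0.779 -0.005  0.01 ]
```

View pics/top1.png

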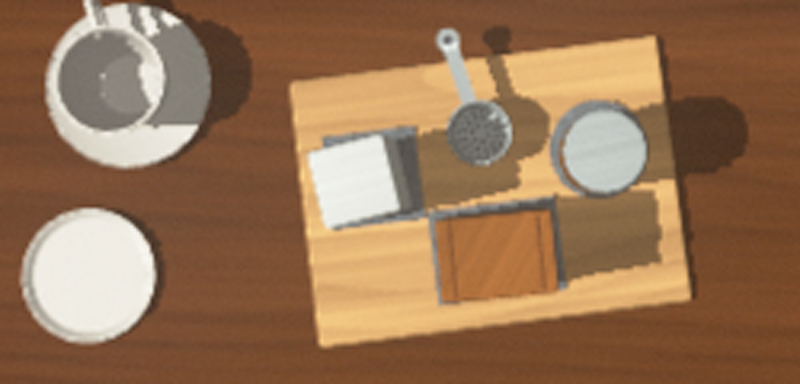

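View pics/scene1.png

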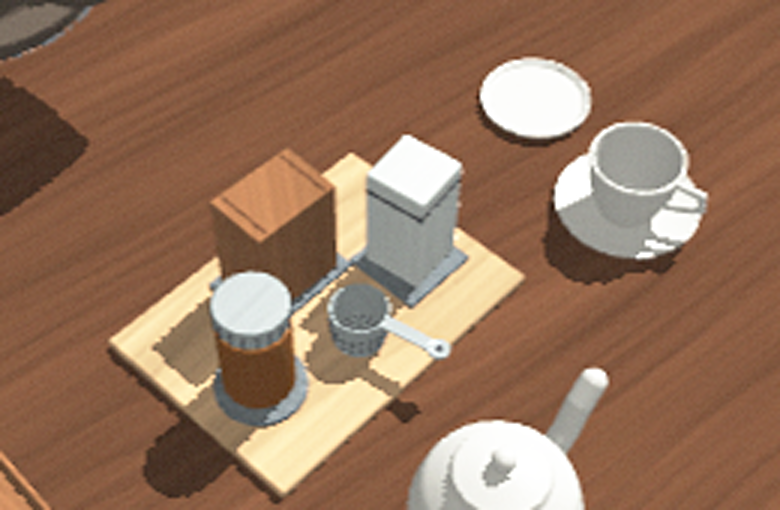

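```bash
cat >> h.py <<'E'
def rect(pts):
    (c,s,a)=cv2.minAreaRect(np.array(pts[:,:2]*1000,np.float32))
    if s[0]>s[1]: a-=90; s=(s[1],s[0])   # a = direction of the short side
    return np.round(c,1),np.round(s,1),round(a,2)
def contour(m):
    cs,_=cv2.findContours(m.astype(np.uint8),cv2.RETR_EXTERNAL,cv2.CHAIN_APPROX_NONE)
    c=max(cs,key=cv2.contourArea)[:,0,::-1].astype(float); return c
E
python3 - <<'E'
from h import *
f=bot.grab_frame("top"); g=bot.grab_frame("scene")
for n,p in(("top",f),("scene",g)):
    h=cv2.cvtColor(p["pixels"],cv2.COLOR_RGB2HSV)
    m=np.load(f"m_side_tray_{n}.npy"); print("tray",n,rect(pix2plane(p,contour(m),0.010)))
    # board by pale colour
    b=(h[...,0]>12)&(h[...,0]<26)&(h[...,2]>190)&(h[...,1]>60)
    z=np.zeros_like(b); z[140:300,230:380]=1; b&=z
    b=cv2.morphologyEx(b.astype(np.uint8),cv2.MORPH_OPEN,np.ones((3,3)))
    print("board",n,rect(pix2plane(p,np.argwhere(b),0.010)))
    for nm,zz in(("drip_dish",0.008),):
        m=np.load(f"m_{nm}_{n}.npy") if __import__("os").path.exists(f"m_{nm}_{n}.npy") else None
        if m is not None:
            P=pix2plane(p,contour(m),zz); (c,r)=cv2.minEnclosingCircle((P[:,:2]*1000).astype(np.float32)); print(nm,n,c,r, cv2.fitEllipse((P[:,:2]*1000).astype(np.float32)))
    # white dish
    w=(h[...,1]<40)&(h[...,2]>150); z=np.zeros_like(w)
    if n=="top": z[240:292,150:205]=1
    else: z[105:142,355:402]=1
    w&=z; P=pix2plane(p,contour(w),0.008); print("dishwhite",n,np.round(cv2.fitEllipse((P[:,:2]*1000).astype(np.float32))[0],1),cv2.fitEllipse((P[:,:2]*1000).astype(np.float32))[1])
    if n=="top":
        for nm,zz in(("honey_jar",.114),("tea_tin",.118),("wooden_box",.114)):
            P=pix2plane(p,contour(np.load(f"m_{nm}_top.npy")),zz); print(nm,rect(P))
            z=np.load(f"m_{nm}_top.npy")
s=bot.get_state()
from scipy.spatial.transform import Rotation as R
print(R.from_quat(s["orientation"]).as_matrix().round(3))
E
```

```text
tray top (array([ 520.5, -316.2]), array([142.1, 321.7]), -85.34)
board top (array([543.6,  22.4]), array([198. , 277.6]), 8.6)
drip_dish top (472.6009826660156, 319.10186767578125) 49.41667175292969 ((472.2710876464844, 318.78985595703125), (93.79622650146484, 96.081787109375), 168.6476593017578)
dishwhite top [473.1 318.7] (95.9297103881836, 96.37165832519531)
honey_jar (array([572.3, -56.5]), array([54.4, 56.7]), 1.36)
tea_tin (array([548.8, 108.2]), array([55.8, 60.5]), 15.76)
wooden_box (array([499.4,  14.5]), array([58.6, 81.4]), 6.32)
tray scene (array([ 518.9, -315.6]), array([143.4, 327.2]), -85.35)
board scene (array([518.6,  20.1]), array([243.5, 279.6]), 8.8)
dishwhite scene [468.3 321.7] (96.41683959960938, 98.86264038085938)
[[ 0.     0.234 -0.972]
 [ 0.    -0.972 -0.234]
 [-1.    -0.    -0.   ]]
```

Call:
{"method": "play_rows", "body": {
  "steps": [0.2,0.28,0.115,0,0,42,0,0.404,0.558,0.115,0,0,85,0,0.404,0.558,0.115,0,0,85,0,0.404,0.558,0.115,0,0,85,0,0.404,0.558,0.115,0,0,85,0,0.404,0.558,0.115,0,0,85,0,0.404,0.558,0.115,0,0,85,0,0.404,0.558,0.115,0,0,85,0,0.404,0.558,0.115,0,0,85,0,0.404,0.558,0.115,0,0,85,0]
}}

```text
clock: 3.35
eef_pos: [0.4354, -0.2072, 0.2999]
orientation: [0.46, 0.537, -0.46, 0.537]
wrist_force: [0.4, -0.7, -0.7]
width: 0.0953
```

Call:
{"method": "play_rows", "body": {
  "steps": [0.06,0.08,0.015,0,0,0,0,0.09,0.127,0.03,0,0,0,0,0.115,0.157,0.03,0,0,0,0,0.115,0.157,0.03,0,0,0,0,0.115,0.157,0.03,0,0,0,0,0.115,0.157,0.03,0,0,0,0]
}}

```text
clock: 3.95
eef_pos: [0.5497, -0.0512, 0.329]
orientation: [0.461, 0.536, -0.461, 0.536]
wrist_force: [0.4, -0.9, -0.3]
width: 0.0953
```

```bash
python3 - <<'E'
from h import *
s=bot.get_state(); print(s["eef_pos"],s["orientation"],s["joint_positions"])
f=bot.grab_frame("wrist"); save(f,"w1",scale=1.25); print(f["xyz"],Rm(f).round(3))
import pickle; pickle.dump(f,open("w1.pkl","wb"))
E
```

```text
[ 0.54966742 -0.05124141  0.32895026] [ 0.46083326  0.53632178 -0.4610617   0.53610985] [-2.12542501e-01  2.87852057e-01  1.57219401e+00 -1.46940961e-04
  1.28196414e+00 -3.63179789e-01]
[0.53772681 0.02206541 0.49810368] [[ 0.989  0.146  0.038]
 [ 0.151 -0.954 -0.261]
 [-0.001  0.264 -0.965]]
```

View pics/w1.png

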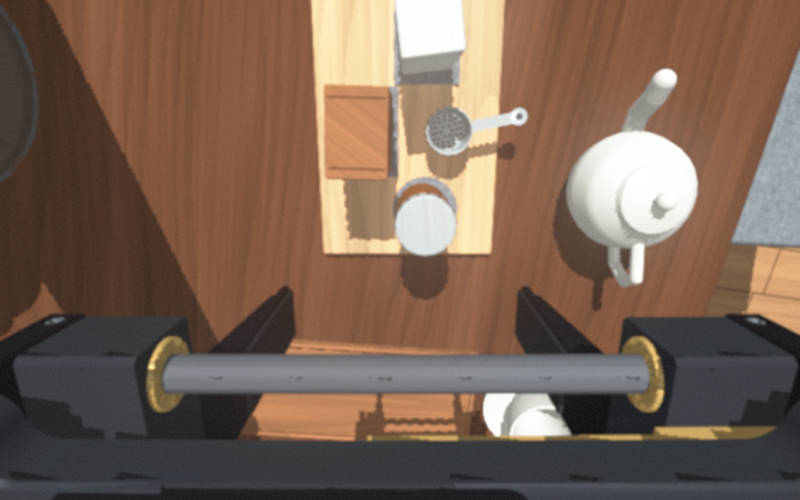

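Call:
{"method": "play_rows", "body": {
  "steps": [0,0.035,-0.035,0,0,0,0,0,0.061,-0.06,0,0,0,0,0,0.061,-0.06,0,0,0,0,0,0.061,-0.06,0,0,0,0]
}}

```text
clock: 4.4
eef_pos: [0.5494, 0.008, 0.2695]
orientation: [0.462, 0.536, -0.462, 0.536]
wrist_force: [0.1, 0.2, 0.1]
width: 0.0953
```

```bash
python3 - <<'E'
from h import *
s=bot.get_state(); print(s["eef_pos"],s["orientation"],s["joint_positions"])
f=bot.grab_frame("wrist"); save(f,"w2",scale=1.25); print(f["xyz"],Rm(f).round(3))
import pickle; pickle.dump(f,open("w2.pkl","wb"))
for n in "tea_strainer honey_jar tea_tin wooden_box round_coaster square_coaster long_coaster".split():
    r=bot.regions_of(n,f); t=bot.tip_of(n,f)
    for q in r[:1]: print(n,"reg",round(q["p"],2),np.round(q["location"],1),q["mask"].sum()); np.save(f"m_{n}_w2.npy",q["mask"])
    for q in t[:1]: print("   tip",round(q["p"],2),np.round(q["location"],1),np.round(pix2plane(f,q["location"],0.014)[0],3))
E
```

```text
[0.54936173 0.00795667 0.26953094] [ 0.46151941  0.53561473 -0.46175416  0.53563028] [-1.05609552e-01  3.29552551e-01  1.67128715e+00 -3.14008545e-04
  1.14092391e+00 -2.53585442e-01]
[0.53755682 0.08132604 0.43867986] [[ 0.989  0.143  0.038]
 [ 0.148 -0.954 -0.261]
 [-0.001  0.264 -0.965]]
tea_strainer reg 0.69 [152.3 361. ] 1864
   tip 0.61 [152.3 354.9] [0.583 0.032 0.014]
honey_jar reg 0.89 [239.6 330.9] 3361
   tip 0.56 [217.6 331.2] [ 0.567 -0.057  0.014]
tea_tin reg 0.67 [ 69.2 337.6] 3793
   tip 0.84 [ 76.7 332.7] [0.543 0.115 0.014]
wooden_box reg 0.85 [165.8 270.7] 5346
   tip 0.68 [153.1 281.9] [0.494 0.017 0.014]
round_coaster reg 0.8 [203.2 348.4] 540
square_coaster reg 0.84 [108.  333.2] 637
   tip 0.35 [155.3 283. ] [0.496 0.015 0.014]
long_coaster reg 0.57 [122.3 303. ] 945
```

View pics/w2.png

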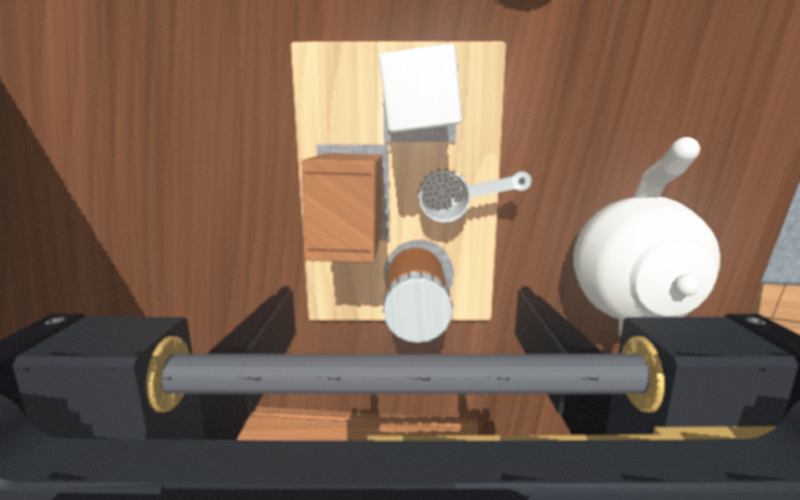

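```bash
python3 - <<'E'
from h import *
import pickle
f=pickle.load(open("w2.pkl","rb")); save(f,"w2c",(20,150,225,425),4); save(f,"w2d",(110,280,225,425),3.5)
E
```

```text
(no output)
```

View pics/w2c.png

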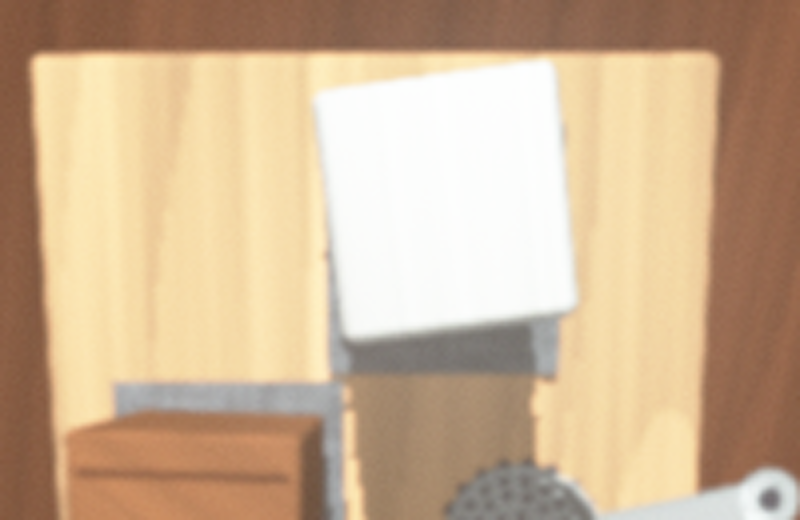

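View pics/w2d.png

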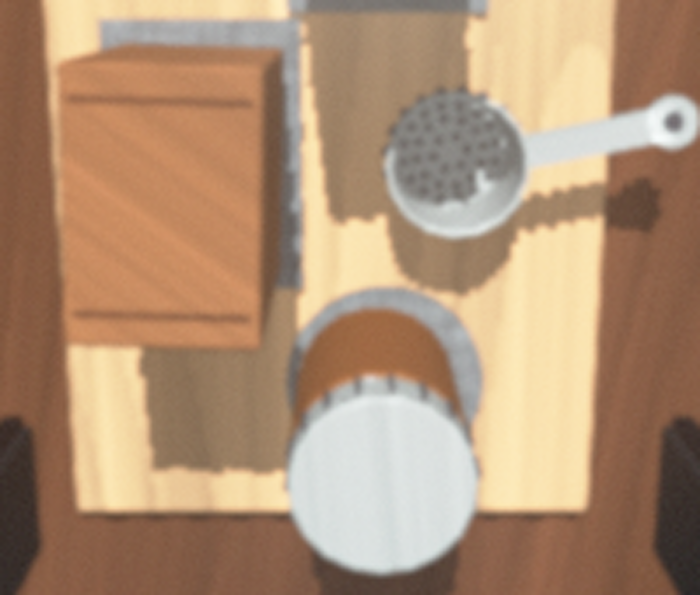

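```bash
python3 - <<'E'
from h import *
import pickle
f=pickle.load(open("w2.pkl","rb"))
def c(l,off,s): return [((y+.5)/s-.5+off[0],(x+.5)/s-.5+off[1]) for x,y in l]
C=lambda l:c(l,(20,225),4); D=lambda l:c(l,(110,225),3.5)
def show(n,P):
    P=P[:,:2]*1000; print(n,P.round(1).tolist(),"mean",P.mean(0).round(1)); 
    d=np.diff(np.vstack([P,P[:1]]),axis=0); print("   len",np.hypot(*d.T).round(1),"ang",np.degrees(np.arctan2(d[:,1],d[:,0])).round(1))
show("board",pix2plane(f,C([(30,52),(718,52)])+D([(589,512),(78,512)]),.010))
show("tin",pix2plane(f,C([(315,93),(553,61),(578,308),(348,341)]),.118))
show("box",pix2plane(f,D([(60,66),(277,55) if 0 else (272,70),(260,347),(69,345)]),.114))
show("sq",pix2plane(f,C([(330,375),(555,377)]),.014))
show("long",pix2plane(f,C([(115,383),(343,383)])+D([(300,287)]),.014))
def circ(n,l,z):
    P=pix2plane(f,D(l),z)[:,:2]*1000; A=np.c_[2*P,np.ones(len(P))]; s=np.linalg.lstsq(A,(P**2).sum(1),rcond=None)[0]; print(n,s[:2].round(1),"r",np.sqrt(s[2]+s[0]**2+s[1]**2).round(1))
circ("lid",[(288,482),(478,480),(385,574),(385,391),(316,548),(450,548)],.114)
circ("rim",[(386,165),(526,163),(456,90),(455,238),(400,205),(515,205)],.048)
circ("rcoast",[(384,289),(480,365),(293,365),(450,315),(476,412)],.014)
print(pix2plane(f,D([(673,122)]),.047))
E
```

```text
board [[420.8, 145.9], [616.3, 175.1], [659.2, -99.8], [462.9, -129.3]] mean [539.8  23. ]
   len [197.6 278.3 198.5 278.5] ang [   8.5  -81.1 -171.4   98.7]
tin [[511.9, 130.5], [561.7, 144.4], [576.3, 95.0], [526.2, 80.2]] mean [544.  112.5]
   len [51.7 51.5 52.2 52.3] ang [  15.6  -73.6 -163.6  105.8]
box [[464.7, 49.6], [520.6, 56.9], [527.4, -19.9], [473.9, -27.4]] mean [496.7  14.8]
   len [56.4 77.1 54.1 77.5] ang [   7.4  -84.9 -172.1   96.8]
sq [[518.6, 69.3], [585.6, 78.8]] mean [552.1  74. ]
   len [67.7 67.7] ang [   8. -172.]
long [[454.7, 57.4], [522.7, 67.6], [535.8, -26.3]] mean [504.4  32.9]
   len [ 68.8  94.7 116.5] ang [  8.5 -82.1 134.1]
lid [568.5 -56.3] r 28.3
rim [581.   30.7] r 23.4
rcoast [572.7 -57.9] r 35.5
[[0.6480834 0.0547657 0.047    ]]
```

Call:
{"method": "play_rows", "body": {
  "steps": [-0.02,0.003,-0.045,0,0,-0.9,0,-0.04,0.005,-0.085,0,0,-1.8,0,-0.0515,0.0065,-0.12,0,0,-1.8,0,-0.0515,0.0065,-0.15,0,0,-1.8,0,-0.0515,0.0065,-0.18,0,0,-1.8,0,-0.0515,0.0065,-0.2,0,0,-1.8,0,-0.0515,0.0065,-0.2095,0,0,-1.8,0,-0.0515,0.0065,-0.2095,0,0,-1.8,0,-0.0515,0.0065,-0.2095,0,0,-1.8,0]
}}

```text
clock: 6.05
eef_pos: [0.4985, 0.0155, 0.0604]
orientation: [0.47, 0.528, -0.47, 0.529]
wrist_force: [0.3, 0.1, 0.4]
width: 0.0949
```

```bash
python3 - <<'E'
from h import *
s=bot.get_state(); print(s["eef_pos"],s["orientation"],s["wrist_force"])
f=bot.grab_frame("wrist"); save(f,"w3",scale=1.25)
g=bot.grab_frame("scene"); save(g,"s3",(60,260,200,460),3)
import pickle; pickle.dump((f,g),open("w3.pkl","wb"))
E
```

```text
[0.49848542 0.01546993 0.0603933 ] [ 0.47004094  0.52818002 -0.46966609  0.52867868] [0.3160441  0.09880611 0.44455314]
```

View pics/w3.png

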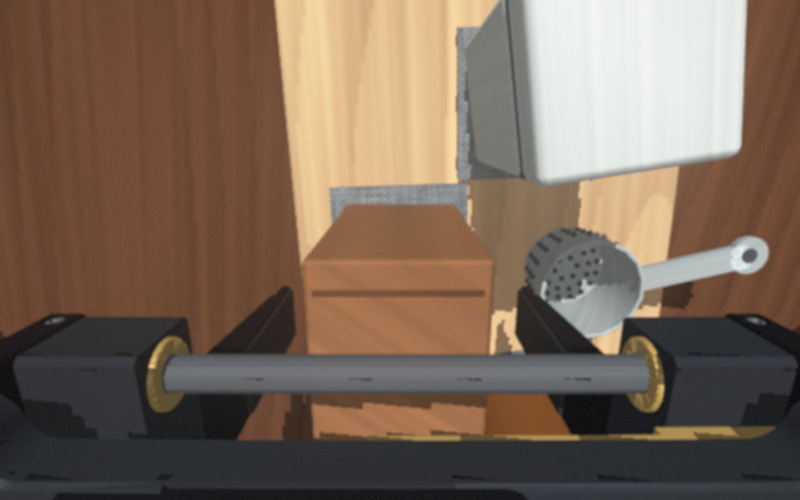

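View pics/s3.png

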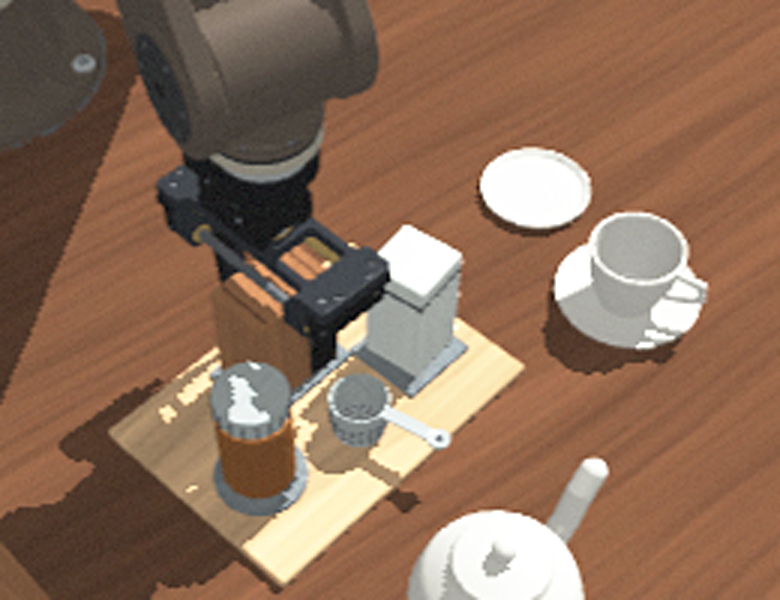

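Call:
{"method": "play_rows", "body": {
  "steps": [-0.0018,-0.0005,0,0,0,0,0,-0.0018,-0.0005,0,0,0,0,0.3,-0.0018,-0.0005,0,0,0,0,0.5,-0.0018,-0.0005,0,0,0,0,0.8,-0.0018,-0.0005,0,0,0,0,0.8,-0.0018,-0.0005,0,0,0,0,0.8,-0.0018,-0.0005,0,0,0,0,0.8]
}}

```text
clock: 6.85
eef_pos: [0.4963, 0.015, 0.0598]
orientation: [0.47, 0.528, -0.47, 0.528]
wrist_force: [0.2, -0.6, -0.5]
width: 0.0561
```

Call:
{"method": "play_rows", "body": {
  "steps": [0,0,0.015,0,0,0,0.8,0,0,0.04,0,0,0,0.8,0,-0.01,0.07,0,0,0,0.8,-0.008,-0.04,0.09,0,0,-0.5,0.8,-0.017,-0.075,0.09,0,0,-1,0.8,-0.026,-0.115,0.09,0,0,-1,0.8,-0.035,-0.155,0.09,0,0,-2,0.8,-0.044,-0.195,0.09,0,0,-2,0.8,-0.053,-0.235,0.09,0,0,-2,0.8,-0.062,-0.275,0.09,0,0,-2,0.8]
}}

```text
clock: 7.85
eef_pos: [0.4334, -0.2615, 0.1495]
orientation: [0.479, 0.52, -0.479, 0.52]
wrist_force: [0.6, 0.1, -2.5]
width: 0.0558
```

Call:
{"method": "play_rows", "body": {
  "steps": [-0.008,-0.035,0,0,0,0,0.8,-0.0143,-0.058,-0.01,0,0,0,0.8,-0.0143,-0.064,-0.035,0,0,0,0.8,-0.0143,-0.064,-0.06,0,0,0,0.8,-0.0143,-0.064,-0.078,0,0,0,0.8,-0.0143,-0.064,-0.088,0,0,0,0.8,-0.0143,-0.064,-0.094,0,0,0,0.8,-0.0143,-0.064,-0.0965,0,0,0,0.8,-0.0143,-0.064,-0.0985,0,0,0,0.8,-0.0143,-0.064,-0.0985,0,0,0,0.8]
}}

```text
clock: 8.85
eef_pos: [0.4202, -0.3241, 0.0516]
orientation: [0.479, 0.52, -0.479, 0.52]
wrist_force: [-0.1, -0.1, -3.6]
width: 0.056
```

Call:
{"method": "play_rows", "body": {
  "steps": [0,0,-0.0008,0,0,0,0.8,0,0,-0.0012,0,0,0,0.8,0,0,-0.0012,0,0,0,0.8]
}}

```text
clock: 9.15
eef_pos: [0.4202, -0.3242, 0.0507]
orientation: [0.479, 0.52, -0.479, 0.521]
wrist_force: [-0.6, 0.4, 4.9]
width: 0.056
```

Call:
{"method": "play_rows", "body": {
  "steps": [0,0,-0.0012,0,0,0,0.3,0,0,-0.0012,0,0,0,0.3,0,0,-0.0012,0,0,0,0.25,0,0,0.02,0,0,0,0.25,0,0,0.05,0,0,0,0.25,0,0,0.09,0,0,0,0.1,0.01,0.03,0.13,0,0,0,0,0.04,0.07,0.155,0,0,0,0,0.06,0.1,0.175,0,0,0,0,0.08,0.13,0.19,0,0,0,0]
}}

```text
clock: 10.15
eef_pos: [0.501, -0.1925, 0.2419]
orientation: [0.479, 0.519, -0.479, 0.521]
wrist_force: [-0.2, -0.6, 0.1]
width: 0.0954
```

```bash
python3 - <<'E'
from h import *
s=bot.get_state(); print(s["eef_pos"],s["orientation"],s["joint_positions"])
f=bot.grab_frame("wrist"); save(f,"w4",scale=1.25)
g=bot.grab_frame("scene"); save(g,"s4",scale=1.25)
import pickle; pickle.dump((f,g),open("w4.pkl","wb"))
E
```

```text
[ 0.50099814 -0.19252081  0.24193301] [ 0.47923725  0.51940495 -0.47875184  0.52090962] [-4.90037356e-01  3.35925677e-01  1.74086832e+00  1.48047344e-04
  1.06256649e+00 -5.72458051e-01]
```

View pics/w4.png

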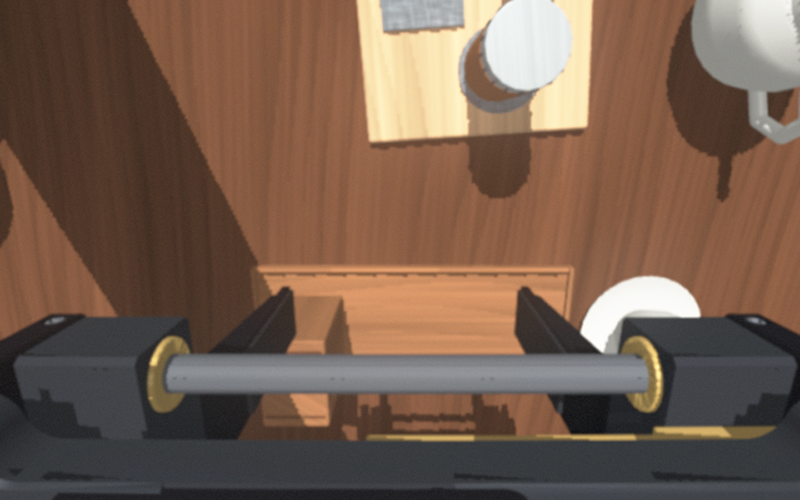

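View pics/s4.png

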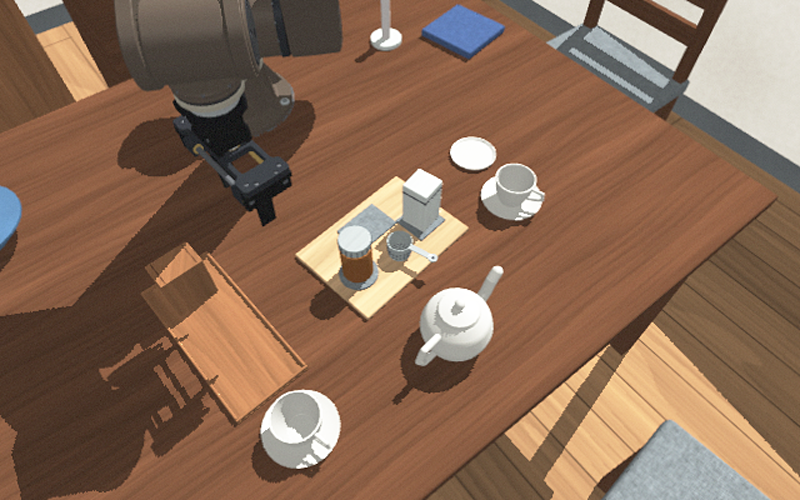

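Call:
{"method": "play_rows", "body": {
  "steps": [0.02,0.04,-0.02,0,0,1,0,0.04,0.08,-0.05,0,0,2,0,0.06,0.12,-0.08,0,0,3,0,0.0685,0.1377,-0.1,0,0,4,0,0.0685,0.1377,-0.13,0,0,4,0,0.0685,0.1377,-0.16,0,0,4,0,0.0685,0.1377,-0.1755,0,0,4,0,0.0685,0.1377,-0.1813,0,0,4,0,0.0685,0.1377,-0.1813,0,0,4,0]
}}

```text
clock: 11.15
eef_pos: [0.5681, -0.0567, 0.0581]
orientation: [0.46, 0.537, -0.461, 0.536]
wrist_force: [0.6, 0.1, -0.2]
width: 0.0951
```

```bash
python3 - <<'E'
from h import *
s=bot.get_state(); print(s["eef_pos"],s["orientation"],s["wrist_force"])
f=bot.grab_frame("wrist"); save(f,"w5",scale=1.25)
import pickle; pickle.dump(f,open("w5.pkl","wb"))
print(proj(f,s["eef_pos"])*1.25)
E
```

```text
[ 0.56806508 -0.05669589  0.05806218] [ 0.46045674  0.53687388 -0.46093455  0.53599008] [ 0.5698999   0.10600872 -0.15139376]
[[312.34771767 407.07215151]]
```

View pics/w5.png

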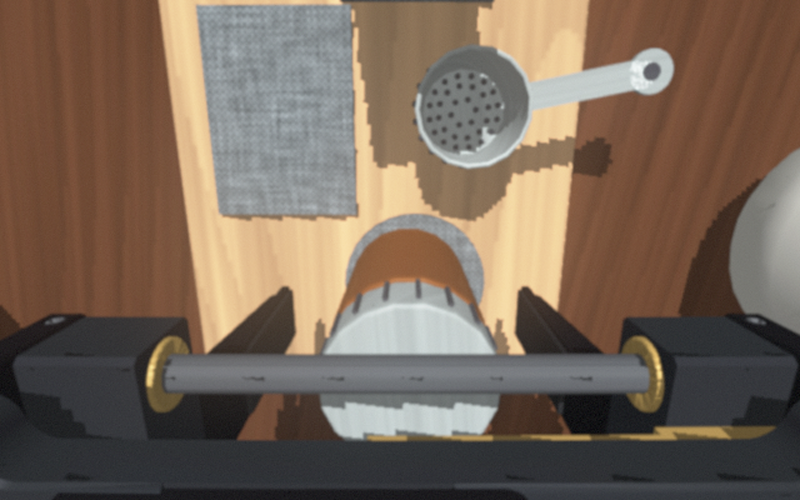

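```bash
python3 - <<'E'
from h import *
import pickle
f=pickle.load(open("w5.pkl","rb")); save(f,"w5c",(0,190,150,420),2.9); save(f,"w5d",(0,60,150,320),4)
P=pix2plane(f,np.array([(6,197),(2,349),(216,357),(215,221)])/1.25,.014)[:,:2]*1000; print("long",P.round(1).tolist(),P.mean(0))
def circ(n,l,z,r0):
    P=pix2plane(f,[((y+.5)/1.25-.5,(x+.5)/1.25-.5) for x,y in l],z)[:,:2]*1000
    from scipy.optimize import least_squares
    for rr in (None,r0):
        if rr: s=least_squares(lambda v:np.hypot(*(P-v).T)-rr,P.mean(0)-[0,5]).x
        else: s=least_squares(lambda v:np.hypot(*(P-v[:2]).T)-v[2],[*P.mean(0),r0]).x
        print(n,s.round(1))
circ("rcoast",[(347,275),(351,255),(365,233),(387,218),(413,213),(440,218),(463,233),(480,257),(484,280),(482,300)],.014,37)
circ("lid",[(320,355),(499,355),(325,340),(494,340),(346,310),(475,310),(410,303)],.112,28.5)
circ("rim",[(417,105),(530,105),(472,46),(472,167),(430,65),(514,65),(430,150),(515,147)],.048,24)
print(pix2plane(f,[(71/1.25,653/1.25)],.0465))
E
```

```text
long [[454.9, 56.8], [522.5, 68.5], [538.1, -27.6], [469.8, -37.6]] [496.315272    15.04434316]
rcoast [572.6 -57.8  36.5]
rcoast [572.5 -58.5]
lid [568.7 -56.8  29.2]
lid [568.5 -55.8]
rim [581.1  29.6  23. ]
rim [581.1  29.5]
[[0.64913373 0.05466666 0.0465    ]]
```

View pics/w5c.png

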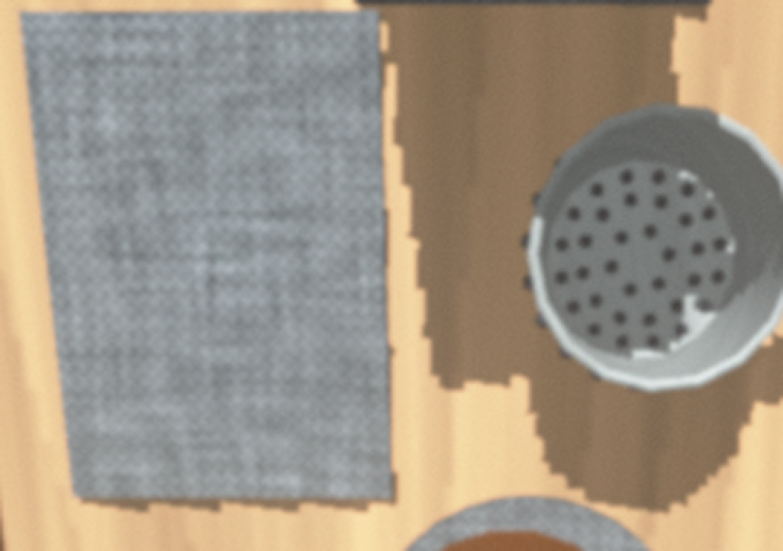

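Call:
{"method": "play_rows", "body": {
  "steps": [0.0005,0,0.001,0,0,0,0.3,0.0005,0,0.001,0,0,0,0.5,0.0005,0,0.001,0,0,0,0.8,0.0005,0,0.001,0,0,0,0.8,0.0005,0,0.001,0,0,0,0.8,0.0005,0,0.001,0,0,0,0.8]
}}

```text
clock: 11.8
eef_pos: [0.5691, -0.0563, 0.0599]
orientation: [0.461, 0.536, -0.461, 0.537]
wrist_force: [0.5, 0.1, 0.9]
width: 0.0571
```

Call:
{"method": "play_rows", "body": {
  "steps": [0,0,0.015,0,0,0,0.8,0,0,0.04,0,0,0,0.8,0.002,-0.01,0.065,0,0,0,0.8,0.008,-0.04,0.075,0,0,-1,0.8,0.016,-0.08,0.075,0,0,-1.5,0.8,0.024,-0.12,0.075,0,0,-2,0.8,0.032,-0.16,0.075,0,0,-3,0.8,0.04,-0.2,0.075,0,0,-4,0.8,0.047,-0.235,0.07,0,0,-4,0.8,0.05,-0.2516,0.05,0,0,-4,0.8]
}}

```text
clock: 12.8
eef_pos: [0.6197, -0.3114, 0.1107]
orientation: [0.48, 0.518, -0.479, 0.521]
wrist_force: [0.3, 1.5, -3.5]
width: 0.0576
```

Call:
{"method": "play_rows", "body": {
  "steps": [0,0,-0.02,0,0,0,0.8,0,0,-0.04,0,0,0,0.8,0,0,-0.05,0,0,0,0.8,0,0,-0.056,0,0,0,0.8,0,0,-0.0585,0,0,0,0.8,0,0,-0.0595,0,0,0,0.8,0,0,-0.0595,0,0,0,0.8]
}}

```text
clock: 13.5
eef_pos: [0.6193, -0.308, 0.0511]
orientation: [0.479, 0.52, -0.479, 0.521]
wrist_force: [0.1, 0.6, -1.7]
width: 0.0576
```

Call:
{"method": "play_rows", "body": {
  "steps": [0,0,-0.0006,0,0,0,0.8,0,0,-0.0006,0,0,0,0.8]
}}

```text
clock: 13.7
eef_pos: [0.6194, -0.3081, 0.0509]
orientation: [0.479, 0.52, -0.479, 0.521]
wrist_force: [-1.0, 1.3, 5.2]
width: 0.0575
```

Call:
{"method": "play_rows", "body": {
  "steps": [0,0,-0.0006,0,0,0,0.3,0,0,-0.0006,0,0,0,0.25,0,0,-0.0006,0,0,0,0.2,0,0,0.02,0,0,0,0.2,0,0,0.06,0,0,0,0.2,0,0.02,0.1,0,0,0,0.1,-0.01,0.06,0.11,0,0,1,0,-0.02,0.1,0.11,0,0,2,0,-0.03,0.145,0.11,0,0,3,0,-0.04,0.19,0.11,0,0,4,0]
}}

```text
clock: 14.7
eef_pos: [0.5783, -0.1165, 0.1598]
orientation: [0.461, 0.536, -0.46, 0.537]
wrist_force: [0.4, 0.8, 0.1]
width: 0.0949
```

Call:
{"method": "play_rows", "body": {
  "steps": [-0.009,0.045,0,0,0,0,0,-0.019,0.085,0,0,0,0,0,-0.019,0.098,0,0,0,0,0,-0.019,0.098,0,0,0,0,0]
}}

```text
clock: 15.1
eef_pos: [0.5602, -0.0186, 0.1599]
orientation: [0.46, 0.537, -0.46, 0.537]
wrist_force: [0.1, -0.4, 0.9]
width: 0.0952
```

```bash
python3 - <<'E'
from h import *
s=bot.get_state(); print(s["eef_pos"],s["orientation"],s["wrist_force"])
f=bot.grab_frame("wrist"); save(f,"w6",scale=1.25)
g=bot.grab_frame("scene"); save(g,"s6",scale=1.25)
import pickle; pickle.dump(f,open("w6.pkl","wb"))
E
```

```text
[ 0.56016103 -0.01860512  0.15992511] [ 0.46006433  0.53689702 -0.45978508  0.53728957] [ 0.07213344 -0.41922109  0.88389639]
```

View pics/w6.png

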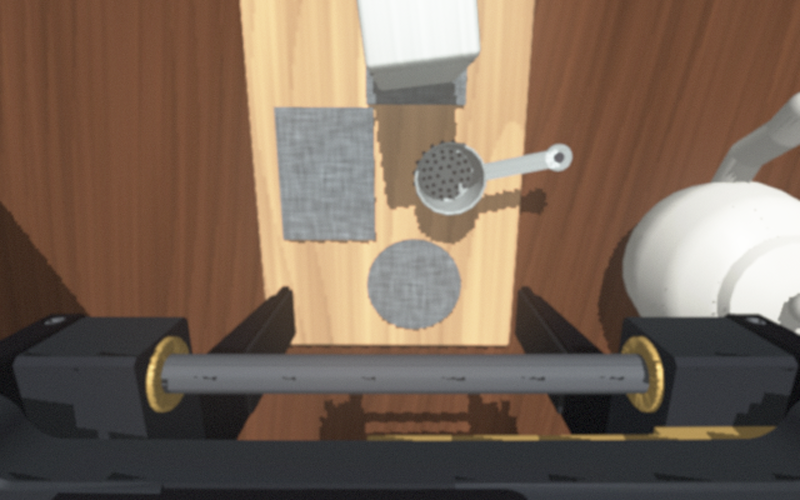

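View pics/s6.png

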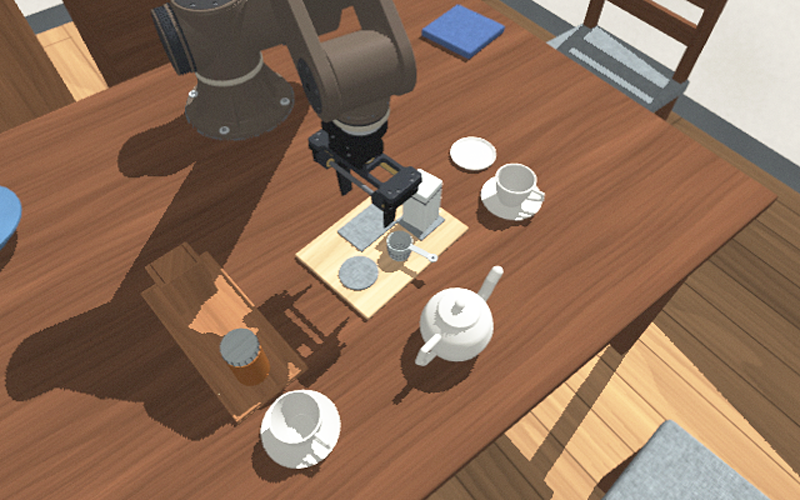

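Both the box and the jar stand in the tray; both empty coasters show (round one about (414,284), long one about (325,174) in w6). Measuring those.

```bash
python3 - <<'E'
from h import *
import pickle
f=pickle.load(open("w6.pkl","rb"))
h=cv2.cvtColor(f["pixels"],cv2.COLOR_RGB2HSV)
m=(h[...,1]<70)&(h[...,2]>60)&(h[...,2]<225)
def comp(seed):
    n,l,st,c=cv2.connectedComponentsWithStats(cv2.morphologyEx(m.astype(np.uint8),cv2.MORPH_CLOSE,np.ones((3,3))),connectivity=4)
    return l==l[seed]
a=comp((227,331)); print(a.sum()); P=pix2plane(f,contour(a),.014)[:,:2]*1000
print("round",np.round(cv2.fitEllipse(P.astype(np.float32)),1) if 0 else cv2.fitEllipse(P.astype(np.float32)), pix2plane(f,np.argwhere(a),.014)[:,:2].mean(0)*1000)
a=comp((140,260)); print(a.sum()); P=pix2plane(f,contour(a),.014); print("long",rect(P),pix2plane(f,np.argwhere(a),.014)[:,:2].mean(0)*1000)
save(f,"w6c",(0,90,270,400),5)
E
```

```text
4298
round ((572.2527465820312, -58.22187423706055), (72.74497985839844, 74.1019287109375), 13.048972129821777) [572.12202929 -57.42009382]
11524
long (array([515.8,  58.7]), array([109.9, 212.4]), -25.0) [511.08360284  38.22131469]
```

View pics/w6c.png

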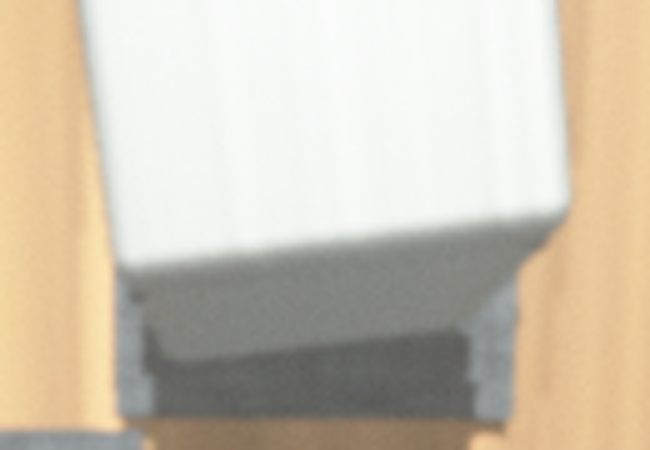

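Call:
{"method": "play_rows", "body": {
  "steps": [-0.003,0.04,0.005,0,0,0,0,-0.005,0.07,0.01,0,0,0,0,-0.005,0.07,0.01,0,0,0,0,-0.005,0.07,0.01,0,0,0,0]
}}

```text
clock: 15.6
eef_pos: [0.5554, 0.049, 0.1695]
orientation: [0.461, 0.536, -0.461, 0.537]
wrist_force: [-0.6, -0.7, -0.2]
width: 0.0949
```

```bash
python3 - <<'E'
from h import *
s=bot.get_state(); print(s["eef_pos"],s["orientation"],s["wrist_force"])
f=bot.grab_frame("wrist"); save(f,"w7",(0,260,210,460),3)
import pickle; pickle.dump(f,open("w7.pkl","wb"))
E
```

```text
[0.55543997 0.0489875  0.1695185 ] [ 0.46063781  0.53633848 -0.46065864  0.53660737] [-0.64299912 -0.69427117 -0.21595005]
```

View pics/w7.png

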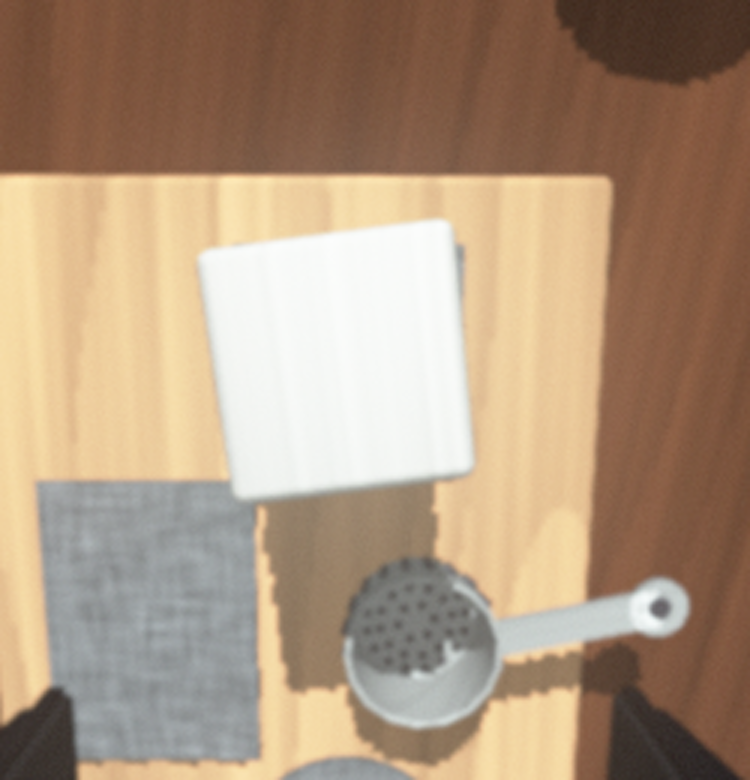

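```bash
python3 - <<'E'
from h import *
import pickle
f=pickle.load(open("w7.pkl","rb"))
def c(l,off,s): return [((y+.5)/s-.5+off[0],(x+.5)/s-.5+off[1]) for x,y in l]
P=pix2plane(f,c([(198,248),(453,217),(475,474),(233,501)],(0,210),3),.118)[:,:2]*1000
d=np.diff(np.vstack([P,P[:1]]),axis=0); print("tin",P.mean(0),np.hypot(*d.T),np.degrees(np.arctan2(d[:,1],d[:,0])))
print("sq back right corner",pix2plane(f,c([(465,244)],(0,210),3),.014)*1000)
P=pix2plane(f,c([(344,640),(500,640),(422,727),(420,560),(370,705),(478,700),(360,590),(488,590)],(0,210),3),.048)[:,:2]*1000
from scipy.optimize import least_squares
print("rim",least_squares(lambda v:np.hypot(*(P-v[:2]).T)-v[2],[*P.mean(0),24]).x, "hole",pix2plane(f,c([(660,607)],(0,210),3),.0465)*1000)
f=pickle.load(open("w6.pkl","rb"))
print("sq front",pix2plane(f,c([(118,418),(512,419)],(0,270),5),.014)*1000)
E
```

```text
tin [544.02209565 112.95254113] [52.16938092 52.5963903  52.64068687 52.47198493] [  15.28779795  -74.51329667 -164.84812759  104.97270115]
sq back right corner [[576.15321725 148.97029655  14.        ]]
rim [580.7282124   33.34643057  24.71654887] hole [[648.42798458  55.01450303  46.5       ]]
sq front [[518.31227589  69.21540639  14.        ]
 [586.37470485  79.69979027  14.        ]]
```

Call:
{"method": "play_rows", "body": {
  "steps": [-0.006,0.035,0,0,0,3.5,0,-0.0114,0.0639,0,0,0,6.5,0,-0.0114,0.0639,-0.02,0,0,6.5,0,-0.0114,0.0639,-0.05,0,0,6.5,0,-0.0114,0.0639,-0.08,0,0,6.5,0,-0.0114,0.0639,-0.1,0,0,6.5,0,-0.0114,0.0639,-0.1095,0,0,6.5,0,-0.0114,0.0639,-0.1095,0,0,6.5,0,-0.0114,0.0639,-0.1095,0,0,6.5,0]
}}

```text
clock: 16.55
eef_pos: [0.5441, 0.1134, 0.0607]
orientation: [0.43, 0.561, -0.429, 0.562]
wrist_force: [0.6, 0.5, 0.0]
width: 0.0954
```

```bash
python3 - <<'E'
from h import *
s=bot.get_state(); print(s["eef_pos"],s["orientation"],s["wrist_force"])
f=bot.grab_frame("wrist"); save(f,"w8",scale=1.25); print(proj(f,s["eef_pos"])*1.25)
E
```

```text
[0.54413163 0.11337907 0.06073687] [ 0.42984522  0.56138613 -0.42948292  0.56180345] [0.58246945 0.47362533 0.0091657 ]
[[312.5924951  407.05361279]]
```

View pics/w8.png

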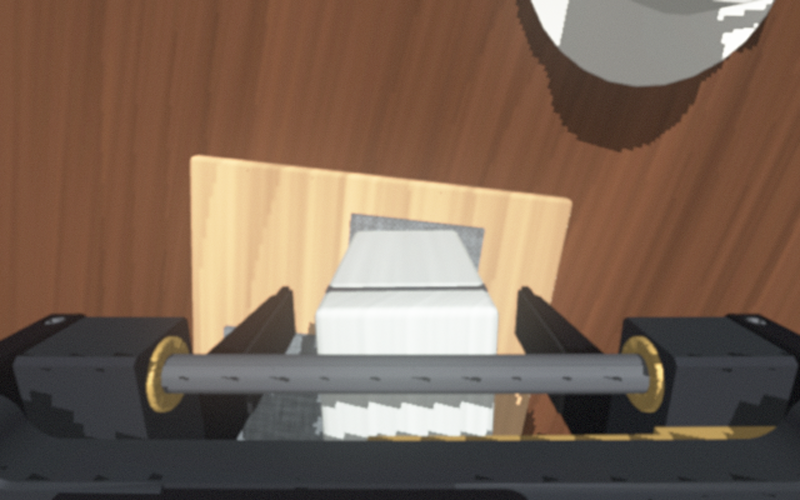

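Call:
{"method": "play_rows", "body": {
  "steps": [0,0,0,0,0,0,0.3,0,0,0,0,0,0,0.5,0,0,0,0,0,0,0.8,0,0,0,0,0,0,0.8,0,0,0,0,0,0,0.8,0,0,0.015,0,0,0,0.8,0,0,0.04,0,0,0,0.8,0,-0.005,0.065,0,0,0,0.8,-0.001,-0.03,0.08,0,0,0,0.8,-0.002,-0.065,0.08,0,0,0,0.8]
}}

```text
clock: 17.6
eef_pos: [0.5422, 0.0493, 0.1421]
orientation: [0.43, 0.561, -0.428, 0.563]
wrist_force: [0.3, -0.3, -1.5]
width: 0.0542
```

Call:
{"method": "play_rows", "body": {
  "steps": [-0.002,-0.04,0,0,0,-1.5,0.8,-0.005,-0.085,0,0,0,-3,0.8,-0.007,-0.13,0,0,0,-4.5,0.8,-0.01,-0.175,0,0,0,-6,0.8,-0.013,-0.22,0,0,0,-7.5,0.8,-0.016,-0.265,0,0,0,-9,0.8,-0.019,-0.31,0,0,0,-10.5,0.8,-0.021,-0.345,0,0,0,-10.5,0.8,-0.0224,-0.3644,-0.015,0,0,-10.5,0.8,-0.0224,-0.3644,-0.04,0,0,-10.5,0.8]
}}

```text
clock: 18.6
eef_pos: [0.5192, -0.318, 0.0999]
orientation: [0.48, 0.519, -0.48, 0.521]
wrist_force: [0.4, -0.4, -2.0]
width: 0.0537
```

Call:
{"method": "play_rows", "body": {
  "steps": [0,0,-0.02,0,0,0,0.8,0,0,-0.035,0,0,0,0.8,0,0,-0.043,0,0,0,0.8,0,0,-0.047,0,0,0,0.8,0,0,-0.0485,0,0,0,0.8,0,0,-0.0492,0,0,0,0.8,0,0,-0.0492,0,0,0,0.8]
}}

```text
clock: 19.3
eef_pos: [0.5183, -0.3156, 0.0538]
orientation: [0.478, 0.52, -0.479, 0.521]
wrist_force: [-17.0, 0.7, 39.0]
width: 0.0538
```

Call:
{"method": "play_rows", "body": {
  "steps": [0,0,0.0025,0,0,0,0.8,0,0,0.0025,0,0,0,0.8]
}}

```text
clock: 19.5
eef_pos: [0.5192, -0.315, 0.0539]
orientation: [0.479, 0.52, -0.479, 0.52]
wrist_force: [-4.2, 1.9, 13.0]
width: 0.0537
```

```bash
python3 - <<'E'
from h import *
s=bot.get_state(); print(s["eef_pos"],s["orientation"],s["wrist_force"],s["wrist_torque"],s["width"])
f=bot.grab_frame("wrist"); save(f,"w9",scale=1.25)
g=bot.grab_frame("scene"); save(g,"s9",(130,370,90,330),2.5)
t=bot.grab_frame("top"); save(t,"t9",(170,330,380,500),4)
E
```

```text
[ 0.51916631 -0.314978    0.05389108] [ 0.47889607  0.52014047 -0.47889136  0.52036093] [-4.15157172  1.88081075 13.01388949] [ 0.05615433  0.62818794 -0.08575361] 0.05372642002914443
```

View pics/s9.png

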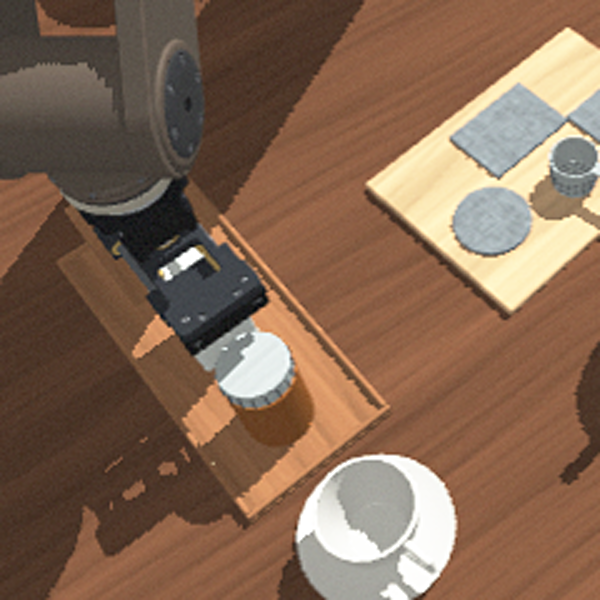

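View pics/w9.png

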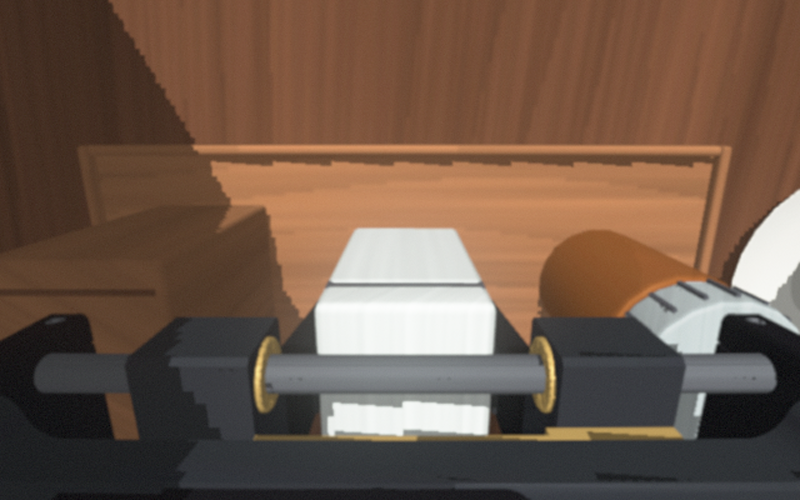

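View pics/t9.png

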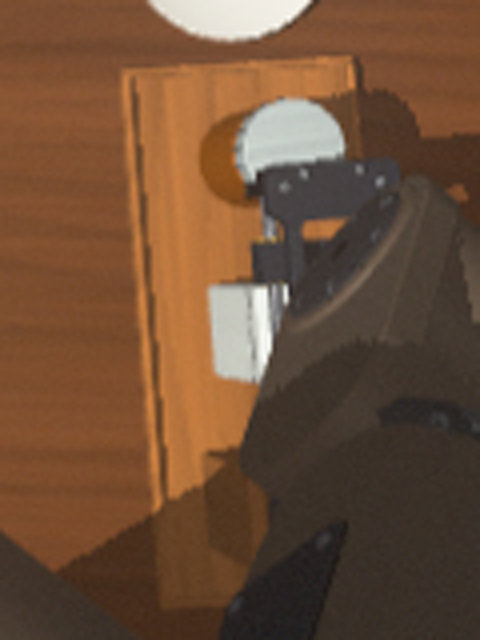

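Call:
{"method": "play_rows", "body": {
  "steps": [0,0,0.001,0,0,0,0.8,0,0,0.001,0,0,0,0.8]
}}

```text
clock: 19.85
eef_pos: [0.5192, -0.3149, 0.054]
orientation: [0.479, 0.52, -0.479, 0.52]
wrist_force: [-0.9, 1.7, 1.3]
width: 0.0542
```

```bash
python3 - <<'E'
from h import *
s=bot.get_state(); print(s["eef_pos"],s["wrist_force"],s["wrist_torque"],s["width"])
E
```

```text
[ 0.51918838 -0.31486795  0.05396104] [-0.94575973  1.71664083  1.28484869] [ 0.21123547 -0.12964703 -0.04361842] 0.05419333963539472
```

```bash
python3 - <<'E'
import cv2,numpy as np
a=cv2.imread("pics/w8.png")[210:350,290:520];b=cv2.imread("pics/w9.png")[210:350,290:520]
cv2.imwrite("pics/cmp.png",cv2.resize(np.vstack([a,b]),None,fx=2.1,fy=2.1))
E
```

```text
(no output)
```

View pics/cmp.png

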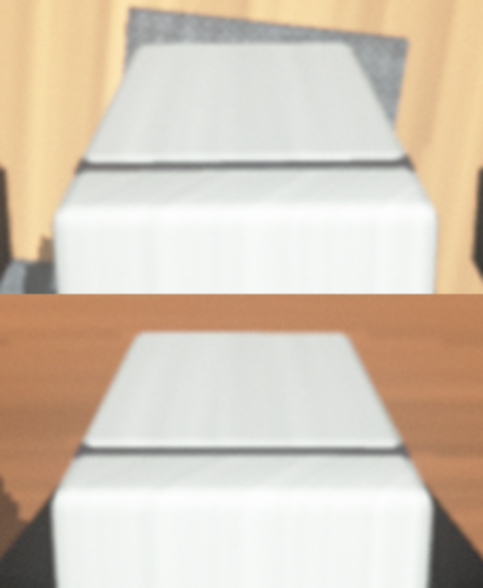

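Call:
{"method": "play_rows", "body": {
  "steps": [0,0,0,0,0,0,0.35,0,0,0,0,0,0,0.3,0,0,0,0,0,0,0.25,0,0,0.02,0,0,0,0.25,0,0,0.06,0,0,0,0.25,0,0.01,0.1,0,0,0,0.1,-0.01,0.04,0.13,0,0,0,0,-0.02,0.08,0.16,0,0,0,0,-0.02,0.13,0.17,0,0,0,0,-0.02,0.18,0.17,0,0,0,0]
}}

```text
clock: 20.85
eef_pos: [0.4992, -0.1362, 0.2263]
orientation: [0.48, 0.519, -0.479, 0.521]
wrist_force: [1.0, -0.0, 0.2]
width: 0.095
```

```bash
python3 - <<'E'
from h import *
s=bot.get_state(); print(s["eef_pos"],s["orientation"],s["wrist_force"])
f=bot.grab_frame("wrist"); save(f,"w10",scale=1.25)
g=bot.grab_frame("scene"); save(g,"s10",(120,390,60,340),2.5)
t=bot.grab_frame("top"); save(t,"t10",(170,330,380,500),4)
E
```

```text
[ 0.49921483 -0.13621808  0.22625303] [ 0.47983732  0.51863512 -0.47893767  0.52095343] [ 9.84281960e-01 -2.81897343e-04  1.88281379e-01]
```

View pics/s10.png

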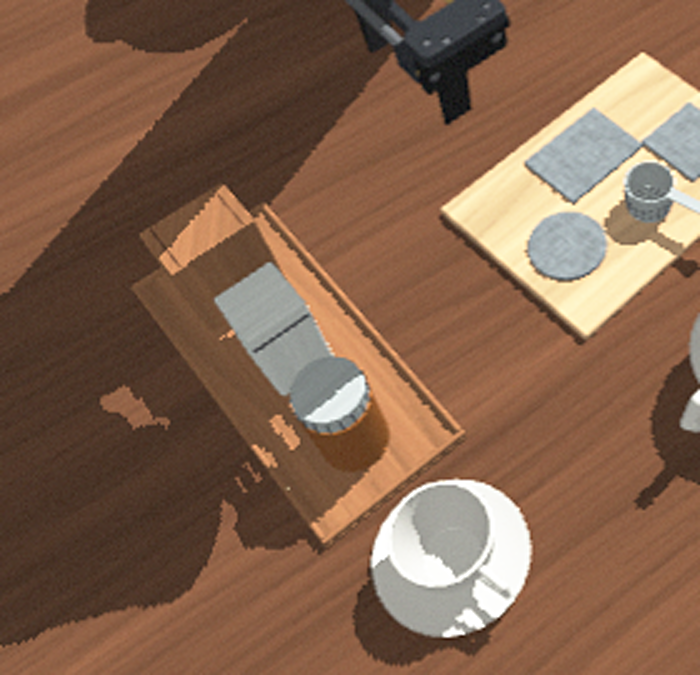

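View pics/t10.png

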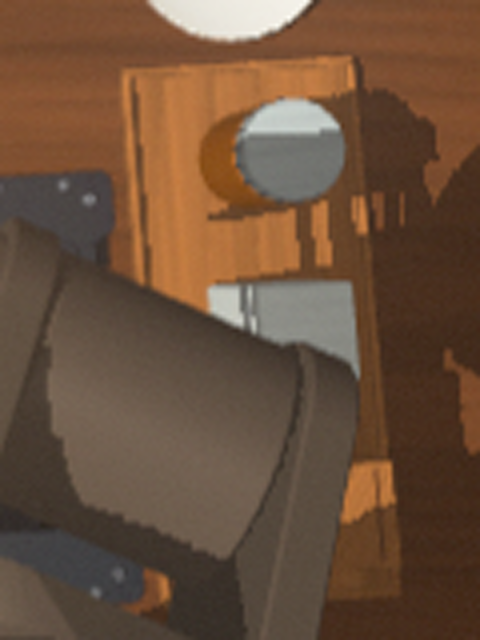

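View pics/w10.png

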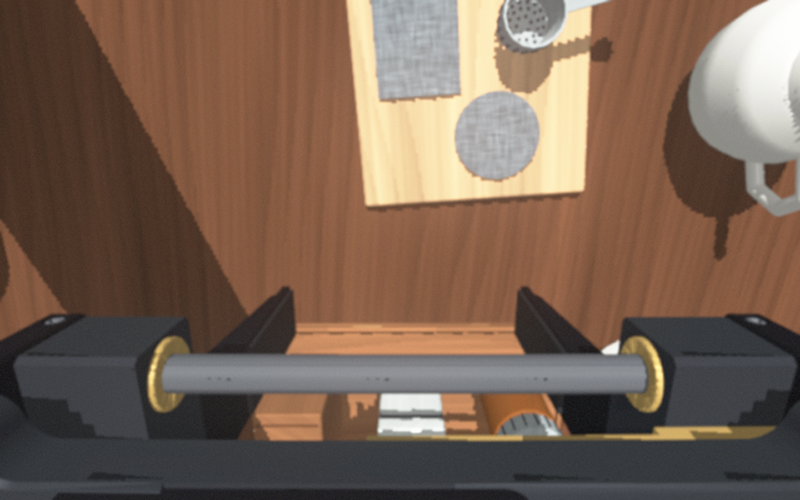

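Call:
{"method": "play_rows", "body": {
  "steps": [0.008,0.017,-0.01,0,0,-8,0,0.017,0.035,-0.02,0,0,-16,0,0.026,0.052,-0.03,0,0,-24,0,0.034,0.07,-0.04,0,0,-32,0,0.043,0.088,-0.05,0,0,-40,0,0.052,0.105,-0.06,0,0,-48,0,0.06,0.122,-0.07,0,0,-56,0,0.069,0.14,-0.08,0,0,-64,0,0.076,0.157,-0.08,0,0,-72,0,0.082,0.167,-0.08,0,0,-75,0]
}}

```text
clock: 22.0
eef_pos: [0.5818, 0.0296, 0.1435]
orientation: [-0.697, -0.119, 0.697, -0.119]
wrist_force: [0.5, -0.3, -0.3]
width: 0.0954
```

```bash
python3 - <<'E'
from h import *
s=bot.get_state(); print(s["eef_pos"],s["orientation"],s["wrist_force"])
f=bot.grab_frame("wrist"); save(f,"w11",scale=1.25)
import pickle; pickle.dump(f,open("w11.pkl","wb"))
E
```

```text
[0.58177368 0.02961212 0.14354654] [-0.69665163 -0.11909641  0.69736711 -0.11904476] [ 0.5250073  -0.30006266 -0.30435029]
```

View pics/w11.png

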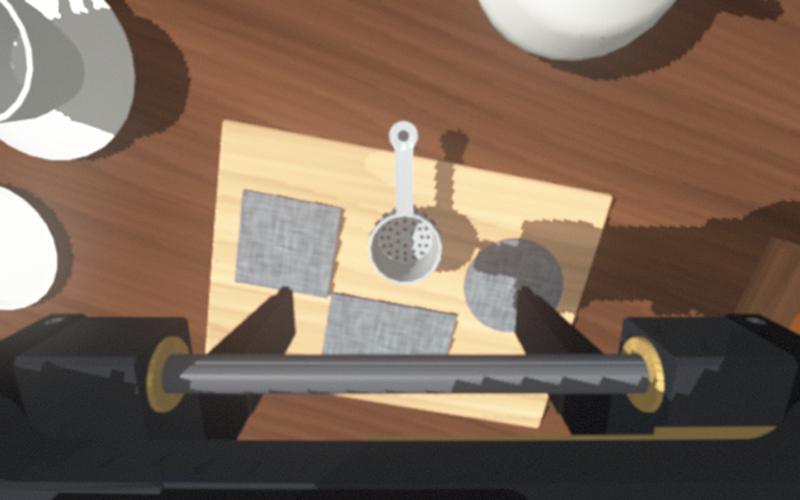

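```bash
python3 - <<'E'
from h import *
import pickle
f=pickle.load(open("w11.pkl","rb")); save(f,"w11c",(80,250,170,470),2.6)
c=lambda l:[((y+.5)/1.25-.5,(x+.5)/1.25-.5) for x,y in l]
P=pix2plane(f,c([(244,190),(343,208),(330,297),(236,280)]),.014)[:,:2]*1000
d=np.diff(np.vstack([P,P[:1]]),axis=0); print("sq",P.round(1).tolist(),P.mean(0),np.hypot(*d.T),np.degrees(np.arctan2(d[:,1],d[:,0])))
print("board",pix2plane(f,c([(222,121),(613,194)]),.01)*1000)
from scipy.optimize import least_squares
P=pix2plane(f,c([(369,247),(442,247),(405,284),(378,272),(431,272),(380,222),(430,222)]),.048)[:,:2]*1000
print("rim",least_squares(lambda v:np.hypot(*(P-v[:2]).T)-v[2],[*P.mean(0),24]).x, "hole",pix2plane(f,c([(404,135)]),.0465)*1000)
P=pix2plane(f,c([(464,285),(470,262),(485,247),(517,239),(545,250),(560,270),(563,290),(480,317),(498,328)]),.014)[:,:2]*1000
print("round",least_squares(lambda v:np.hypot(*(P-v[:2]).T)-v[2],[*P.mean(0),37]).x)
m=bot.get_state()
E
```

```text
sq [[576.4, 147.2], [587.3, 78.2], [519.8, 67.4], [509.5, 137.0]] [548.2311788  107.44579735] [69.9257425  68.30441591 70.3304899  67.74103424] [ -81.07747032 -170.96019608   98.46325916    8.70035187]
board [[616.19922546 173.9088587   10.        ]
 [659.80536691 -99.12354305  10.        ]]
rim [582.5071519   30.01003692  23.48465715] hole [[648.81772927  54.10505044  46.5       ]]
round [573.98561126 -57.64471107  35.98370615]
```

View pics/w11c.png

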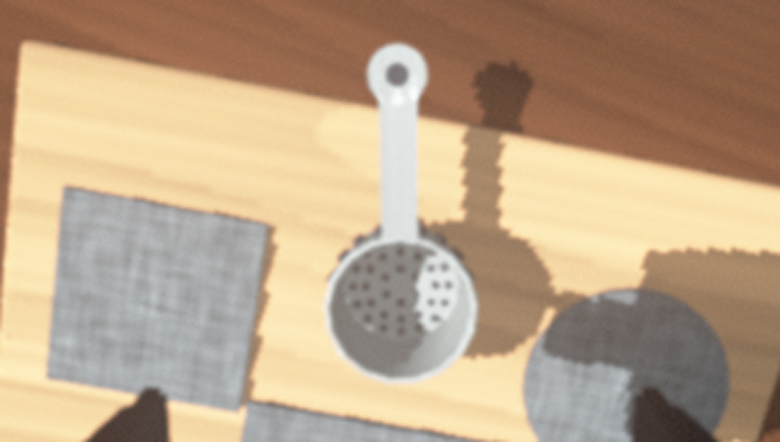

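Call:
{"method": "play_rows", "body": {
  "steps": [0,0.0005,-0.03,0,0,0,0,0,0.0005,-0.065,0,0,0,0,0,0.0005,-0.095,0,0,0,0,0,0.0005,-0.115,0,0,0,0,0,0.0005,-0.125,0,0,0,0,0,0.0005,-0.1265,0,0,0,0,0,0.0005,-0.1265,0,0,0,0,0,0.0005,-0.1265,0,0,0,0]
}}

```text
clock: 22.85
eef_pos: [0.5817, 0.03, 0.019]
orientation: [0.697, 0.121, -0.696, 0.121]
wrist_force: [-0.2, -0.2, 0.0]
width: 0.0948
```

```bash
python3 - <<'E'
from h import *
s=bot.get_state(); print(s["eef_pos"],s["orientation"],s["wrist_force"])
f=bot.grab_frame("wrist"); save(f,"w12",scale=1.25); print(proj(f,s["eef_pos"])*1.25, proj(f,s["eef_pos"]+[0,0,.031])*1.25)
E
```

```text
[0.58174022 0.0299627  0.01895083] [ 0.69721914  0.12088013 -0.69611648  0.12122419] [-0.21391777 -0.18832903  0.03749411]
[[310.11991495 405.11453856]] [[344.97765909 405.14459112]]
```

View pics/w12.png

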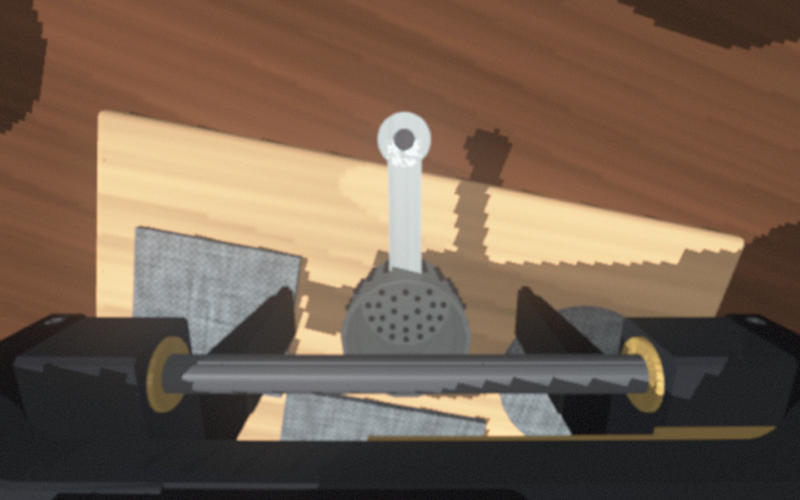

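Call:
{"method": "play_rows", "body": {
  "steps": [0,0,-0.001,0,0,0,0.4,0,0,-0.001,0,0,0,0.6,0,0,-0.001,0,0,0,1,0,0,-0.001,0,0,0,1,0,0,-0.001,0,0,0,1,0,0,-0.001,0,0,0,1,0,0,0.015,0,0,0,1,0,0,0.04,0,0,0,1,0,0,0.07,0,0,0,1]
}}

```text
clock: 23.8
eef_pos: [0.5806, 0.0303, 0.0879]
orientation: [-0.696, -0.121, 0.697, -0.121]
wrist_force: [0.5, 0.1, -0.6]
width: 0.047
```

Call:
{"method": "play_rows", "body": {
  "steps": [-0.015,0.02,0.02,0,0,0,1,-0.037,0.055,0.035,0,0,0,1,-0.059,0.09,0.035,0,0,0,1,-0.081,0.124,0.035,0,0,0,1,-0.103,0.158,0.035,0,0,0,1,-0.125,0.192,0.035,0,0,0,1,-0.147,0.225,0.035,0,0,0,1,-0.165,0.252,0.035,0,0,0,1,-0.175,0.267,0.035,0,0,0,1,-0.175,0.267,0.035,0,0,0,1]
}}

```text
clock: 24.8
eef_pos: [0.4049, 0.2987, 0.1229]
orientation: [-0.696, -0.122, 0.697, -0.122]
wrist_force: [-0.2, -1.4, -0.7]
width: 0.047
```

```bash
python3 - <<'E'
from h import *
s=bot.get_state(); print(s["eef_pos"],s["orientation"],s["wrist_force"])
f=bot.grab_frame("wrist"); save(f,"w13",scale=1.25); 
import pickle; pickle.dump(f,open("w13.pkl","wb"))
E
```

```text
[0.40490321 0.29866201 0.12294332] [-0.69641839 -0.12199922  0.69658252 -0.12202622] [-0.1945794  -1.39498569 -0.65252821]
```

View pics/w13.png

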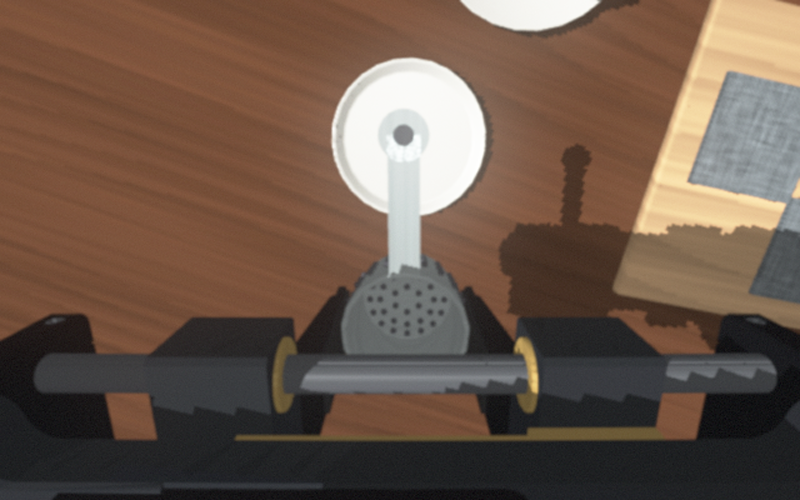

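```bash
python3 - <<'E'
from h import *
import pickle
from scipy.optimize import least_squares
f=pickle.load(open("w13.pkl","rb"))
h=cv2.cvtColor(f["pixels"],cv2.COLOR_RGB2HSV)
w=((h[...,1]<60)&(h[...,2]>130)).astype(np.uint8); w[:30]=0; w[176:]=0
n,l,st,_=cv2.connectedComponentsWithStats(w); m=l==l[90,290]; ct=contour(m); ct=ct[ct[:,0]<172]
for z in(.008,):
    P=pix2plane(f,ct,z)[:,:2]*1000
    r=least_squares(lambda v:np.hypot(*(P-v[:2]).T)-v[2],[*P.mean(0),50],loss="soft_l1"); print(r.x,np.abs(r.fun).mean())
s=bot.get_state(); print(s["eef_pos"],s["wrist_force"])
E
```

```text
[469.28893456 319.93693008  49.70120181] 0.1921392544790975
[0.40568771 0.29777739 0.12293484] [ 0.22898384  0.78286085 -0.20346502]
```

Call:
{"method": "play_rows", "body": {
  "steps": [0.03,0.01,-0.01,0,0,0,1,0.055,0.019,-0.02,0,0,0,1,0.0635,0.0222,-0.045,0,0,0,1,0.0635,0.0222,-0.07,0,0,0,1,0.0635,0.0222,-0.09,0,0,0,1,0.0635,0.0222,-0.1,0,0,0,1,0.0635,0.0222,-0.105,0,0,0,1,0.0635,0.0222,-0.105,0,0,0,1]
}}

```text
clock: 25.65
eef_pos: [0.47, 0.319, 0.0179]
orientation: [-0.697, -0.121, 0.697, -0.121]
wrist_force: [-1.1, -1.0, -1.0]
width: 0.0472
```

```bash
python3 - <<'E'
from h import *
s=bot.get_state(); print(s["eef_pos"],s["orientation"],s["wrist_force"])
f=bot.grab_frame("wrist"); save(f,"w14",scale=1.25)
g=bot.grab_frame("scene"); save(g,"s14",(60,210,300,480),4)
E
```

```text
[0.46997318 0.31899956 0.01787024] [-0.69660716 -0.1207488   0.69680621 -0.12091033] [-1.05309589 -0.98639016 -1.01819842]
```

View pics/w14.png

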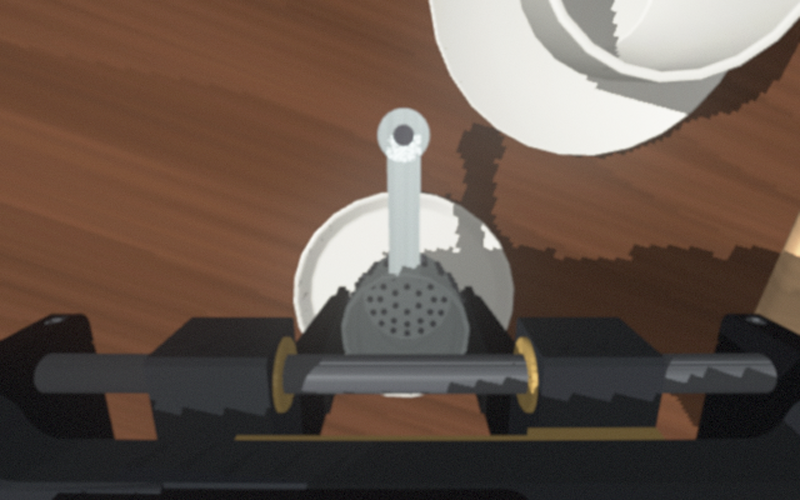

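View pics/s14.png

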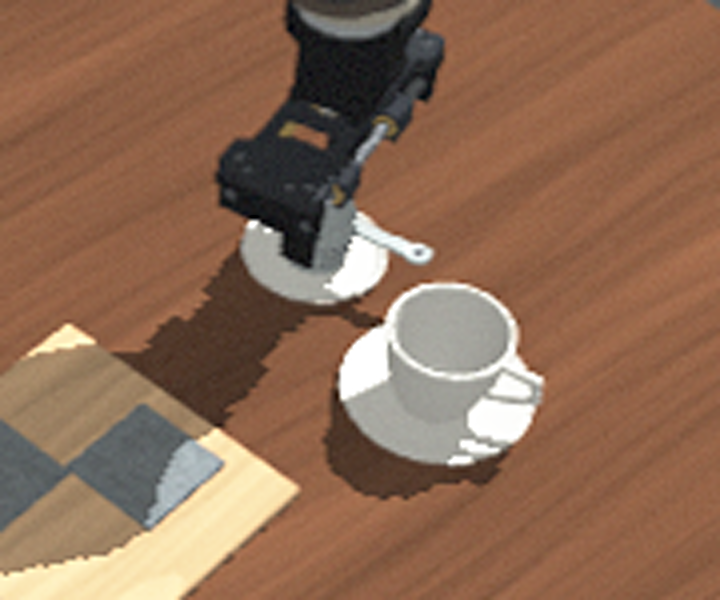

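Call:
{"method": "play_rows", "body": {
  "steps": [-0.0008,0.001,-0.003,0,0,0,1,-0.0008,0.001,-0.0045,0,0,0,1,-0.0008,0.001,-0.0055,0,0,0,1,-0.0008,0.001,-0.0055,0,0,0,1]
}}

```text
clock: 26.15
eef_pos: [0.4701, 0.32, 0.0153]
orientation: [0.698, 0.121, -0.695, 0.121]
wrist_force: [-1.1, -12.2, 26.9]
width: 0.0472
```

Call:
{"method": "play_rows", "body": {
  "steps": [0,0,0.0022,0,0,0,1,0,0,0.0022,0,0,0,1]
}}

```text
clock: 26.35
eef_pos: [0.4692, 0.3207, 0.0155]
orientation: [0.697, 0.121, -0.696, 0.121]
wrist_force: [-0.2, -0.2, 3.1]
width: 0.0469
```

Call:
{"method": "play_rows", "body": {
  "steps": [0,0,0,0,0,0,0.4,0,0,0,0,0,0,0.35,0,0,0,0,0,0,0.3,0,0,0,0,0,0,0.25,0,0,0.02,0,0,0,0.25,0,0,0.05,0,0,0,0.25,0,0,0.09,0,0,0,0.1,-0.03,-0.01,0.11,0,0,0,0,-0.065,-0.023,0.11,0,0,0,0,-0.065,-0.023,0.11,0,0,0,0]
}}

```text
clock: 27.35
eef_pos: [0.4003, 0.2961, 0.1251]
orientation: [-0.696, -0.121, 0.697, -0.122]
wrist_force: [0.2, -0.1, -0.2]
width: 0.0934
```

```bash
python3 - <<'E'
from h import *
s=bot.get_state(); print(s["eef_pos"],s["orientation"],s["wrist_force"])
f=bot.grab_frame("wrist"); save(f,"w15",scale=1.25)
import pickle; pickle.dump(f,open("w15.pkl","wb"))
E
```

```text
[0.40028353 0.29614124 0.12510723] [-0.69590591 -0.12104979  0.69734287 -0.12155179] [ 0.22532732 -0.10046062 -0.16822715]
```

View pics/w15.png

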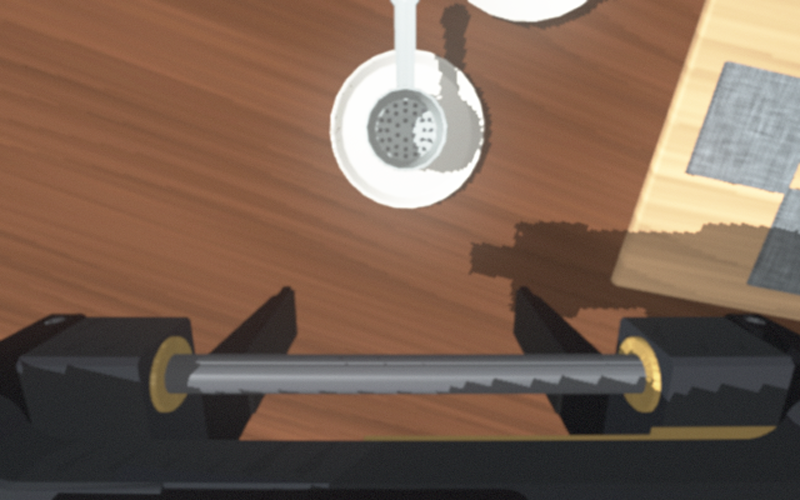

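Call:
{"method": "play_rows", "body": {
  "steps": [0.008,-0.04,0.02,0,0,7,0,0.017,-0.085,0.04,0,0,15,0,0.026,-0.13,0.06,0,0,23,0,0.035,-0.175,0.065,0,0,31,0,0.043,-0.22,0.065,0,0,39,0,0.052,-0.265,0.065,0,0,47,0,0.06,-0.31,0.065,0,0,55,0,0.07,-0.355,0.065,0,0,63,0,0.078,-0.4,0.065,0,0,71,0,0.087,-0.445,0.065,0,0,74.6,0]
}}

```text
clock: 28.4
eef_pos: [0.4875, -0.1271, 0.1895]
orientation: [0.481, 0.518, -0.481, 0.518]
wrist_force: [-0.1, 1.0, -0.1]
width: 0.0946
```

```bash
python3 - <<'E'
from h import *
import pickle
from scipy.optimize import least_squares
s=bot.get_state(); print(s["eef_pos"],s["orientation"],s["wrist_force"])
f=pickle.load(open("w15.pkl","rb"))
c=lambda l:[((y+.5)/1.25-.5,(x+.5)/1.25-.5) for x,y in l]
for n,z,l in(("rim",.042,[(367,130),(446,130),(407,170),(405,89),(379,158),(435,158),(379,102),(434,102)]),("dish",.008,[(330,128),(484,128),(408,208),(407,49),(353,183),(462,183),(353,75),(462,75)])):
    P=pix2plane(f,c(l),z)[:,:2]*1000; print(n,least_squares(lambda v:np.hypot(*(P-v[:2]).T)-v[2],[*P.mean(0),50]).x)
E
```

```text
[ 0.48754782 -0.12713152  0.18948822] [ 0.48104936  0.51823571 -0.48089662  0.51842232] [-0.05173074  1.02544911 -0.11180281]
rim [469.908207   320.37095933  22.16024414]
dish [469.1639584  319.56729387  49.09610934]
```

Call:
{"method": "play_rows", "body": {
  "steps": [0.01,-0.05,0,0,0,0,0,0.018,-0.095,0,0,0,0,0,0.025,-0.13,0,0,0,0,0,0.03,-0.16,0,0,0,0,0,0.03,-0.16,0,0,0,0,0,0.03,-0.16,0,0,0,0,0]
}}

```text
clock: 29.0
eef_pos: [0.5167, -0.2854, 0.1888]
orientation: [0.483, 0.517, -0.483, 0.516]
wrist_force: [-0.0, 0.0, 0.2]
width: 0.0952
```

```bash
python3 - <<'E'
from h import *
s=bot.get_state(); print(s["eef_pos"],s["orientation"],s["wrist_force"])
f=bot.grab_frame("wrist"); save(f,"w16",scale=1.25)
import pickle; pickle.dump(f,open("w16.pkl","wb"))
E
```

```text
[ 0.51674281 -0.28535485  0.18882647] [ 0.48273395  0.51707264 -0.48271073  0.51632758] [-0.03972893  0.01359403  0.17751504]
```

View pics/w16.png

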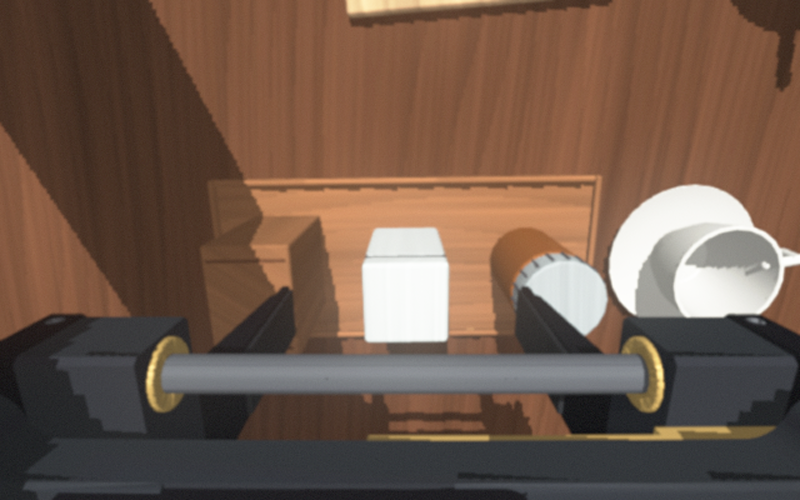

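```bash
python3 - <<'E'
from h import *
import pickle
f=pickle.load(open("w16.pkl","rb")); save(f,"w16c",(150,290,260,500),3.3)
E
```

```text
(no output)
```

View pics/w16c.png

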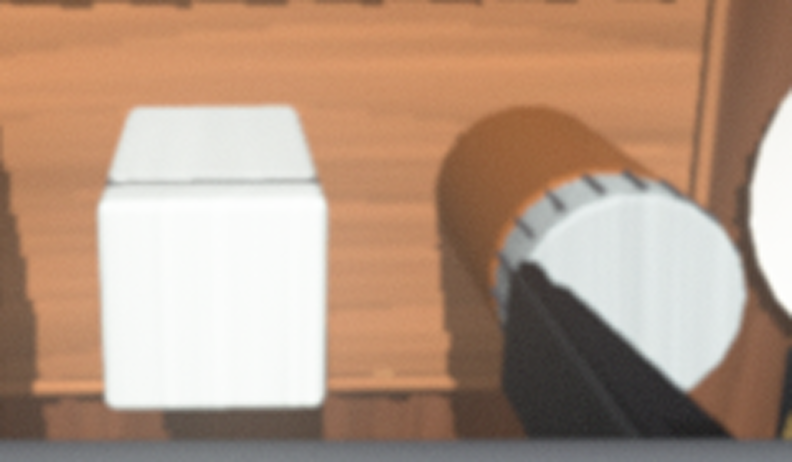

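```bash
python3 - <<'E'
from h import *
import pickle
f=pickle.load(open("w16.pkl","rb"))
c=lambda l:[((y+.5)/3.3-.5+150,(x+.5)/3.3-.5+260) for x,y in l]
P=pix2plane(f,c([(98,200),(327,196),(326,407),(105,410)]),.109)[:,:2]*1000
d=np.diff(np.vstack([P,P[:1]]),axis=0); print(P.mean(0),np.hypot(*d.T),np.degrees(np.arctan2(d[:,1],d[:,0])))
E
```

```text
[ 518.12988845 -314.07686455] [52.73426544 53.5089518  53.66766982 53.35570474] [   5.00087623  -84.7802335  -175.16762763   94.21828753]
```

Call:
{"method": "play_rows", "body": {
  "steps": [0.0018,-0.0291,-0.01,0,0,0.9,0.1,0.0018,-0.0291,-0.045,0,0,0.9,0.15,0.0018,-0.0291,-0.08,0,0,0.9,0.15,0.0018,-0.0291,-0.11,0,0,0.9,0.15,0.0018,-0.0291,-0.13,0,0,0.9,0.15,0.0018,-0.0291,-0.1375,0,0,0.9,0.15,0.0018,-0.0291,-0.1375,0,0,0.9,0.15,0.0018,-0.0291,-0.1375,0,0,0.9,0.15]
}}

```text
clock: 29.85
eef_pos: [0.5191, -0.3138, 0.0532]
orientation: [0.478, 0.52, -0.478, 0.521]
wrist_force: [0.2, -0.5, 0.2]
width: 0.081
```

Call:
{"method": "play_rows", "body": {
  "steps": [0,0,0,0,0,0,0.4,0,0,0,0,0,0,0.6,0,0,0,0,0,0,0.8,0,0,0,0,0,0,0.8,0,0,0,0,0,0,0.8,0,0,0,0,0,0,0.8]
}}

```text
clock: 30.45
eef_pos: [0.5186, -0.3141, 0.0525]
orientation: [0.478, 0.521, -0.478, 0.521]
wrist_force: [-1.0, 0.5, 5.4]
width: 0.054
```

Call:
{"method": "play_rows", "body": {
  "steps": [0,0,0.008,0,0,0,0.8,0,0,0.025,0,0,0,0.8,0,0,0.05,0,0,0,0.8,0,0.01,0.075,0,0,0,0.8,0.002,0.04,0.085,0,0,0.5,0.8,0.005,0.08,0.085,0,0,1,0.8,0.008,0.12,0.085,0,0,1.5,0.8,0.011,0.16,0.085,0,0,2,0.8,0.014,0.2,0.085,0,0,2.5,0.8,0.017,0.24,0.085,0,0,3,0.8]
}}

```text
clock: 31.45
eef_pos: [0.5352, -0.0724, 0.1375]
orientation: [0.465, 0.533, -0.464, 0.533]
wrist_force: [1.1, 0.2, -1.5]
width: 0.0539
```

Call:
{"method": "play_rows", "body": {
  "steps": [0.003,0.04,0,0,0,0.5,0.8,0.006,0.08,0,0,0,0.8,0.8,0.009,0.12,0,0,0,0.8,0.8,0.011,0.16,0,0,0,0.8,0.8,0.012,0.178,0,0,0,0.8,0.8,0.012,0.1835,0,0,0,0.8,0.8,0.012,0.1835,-0.015,0,0,0.8,0.8,0.012,0.1835,-0.03,0,0,0.8,0.8,0.012,0.1835,-0.03,0,0,0.8,0.8]
}}

```text
clock: 32.35
eef_pos: [0.5466, 0.1086, 0.1058]
orientation: [0.46, 0.537, -0.462, 0.535]
wrist_force: [-0.9, 0.1, -0.7]
width: 0.0539
```

```bash
python3 - <<'E'
from h import *
s=bot.get_state(); print(s["eef_pos"],s["orientation"],s["wrist_force"],s["width"])
f=bot.grab_frame("wrist"); save(f,"w17",scale=1.25)
import pickle; pickle.dump(f,open("w17.pkl","wb"))
E
```

```text
[0.54657381 0.10863149 0.10578996] [ 0.46019394  0.53691142 -0.46177871  0.5354513 ] [-0.91986818  0.07035016 -0.72835414] 0.05387900012882913
```

View pics/w17.png

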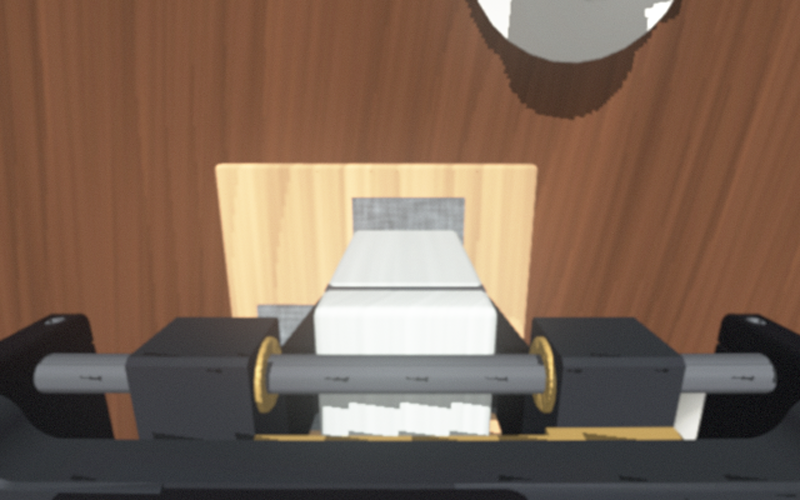

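Call:
{"method": "play_rows", "body": {
  "steps": [0.0007,0.0007,-0.015,0,0,0,0.8,0.0007,0.0007,-0.03,0,0,0,0.8,0.0007,0.0007,-0.038,0,0,0,0.8,0.0007,0.0007,-0.041,0,0,0,0.8,0.0007,0.0007,-0.042,0,0,0,0.8,0.0007,0.0007,-0.042,0,0,0,0.8]
}}

```text
clock: 33.0
eef_pos: [0.5485, 0.1101, 0.0657]
orientation: [0.461, 0.536, -0.461, 0.536]
wrist_force: [0.1, 0.1, -0.8]
width: 0.0538
```

Call:
{"method": "play_rows", "body": {
  "steps": [-0.001,-0.0006,-0.001,0,0,0,0.8,-0.001,-0.0006,-0.002,0,0,0,0.8,-0.001,-0.0006,-0.002,0,0,0,0.8]
}}

```text
clock: 33.3
eef_pos: [0.5472, 0.1097, 0.0632]
orientation: [0.461, 0.536, -0.461, 0.536]
wrist_force: [0.1, -0.1, -0.6]
width: 0.054
```

Call:
{"method": "play_rows", "body": {
  "steps": [0,0,-0.0008,0,0,0,0.8,0,0,-0.0016,0,0,0,0.8]
}}

```text
clock: 33.5
eef_pos: [0.5472, 0.1097, 0.0615]
orientation: [0.461, 0.536, -0.461, 0.536]
wrist_force: [-0.1, -0.5, -2.2]
width: 0.054
```

Call:
{"method": "play_rows", "body": {
  "steps": [0,0,-0.0006,0,0,0,0.8,0,0,-0.0012,0,0,0,0.8]
}}

```text
clock: 33.7
eef_pos: [0.5472, 0.1097, 0.0614]
orientation: [0.461, 0.536, -0.461, 0.536]
wrist_force: [-5.1, -0.6, 21.4]
width: 0.0542
```

Call:
{"method": "play_rows", "body": {
  "steps": [0,0,0.0009,0,0,0,0.8,0,0,0.0009,0,0,0,0.8]
}}

```text
clock: 33.9
eef_pos: [0.5473, 0.1096, 0.0615]
orientation: [0.461, 0.536, -0.461, 0.536]
wrist_force: [-0.5, 0.2, 4.1]
width: 0.0537
```

Call:
{"method": "play_rows", "body": {
  "steps": [0,0,0,0,0,0,0.35,0,0,0,0,0,0,0.3,0,0,0,0,0,0,0.25,0,0,0.02,0,0,0,0.2,0,0,0.06,0,0,0,0.1,0,0,0.1,0,0,0,0,0.003,-0.03,0.115,0,0,0,0,0.008,-0.06,0.115,0,0,0,0,0.008,-0.06,0.115,0,0,0,0,0.008,-0.06,0.115,0,0,0,0]
}}

```text
clock: 34.9
eef_pos: [0.555, 0.0494, 0.176]
orientation: [0.461, 0.536, -0.461, 0.536]
wrist_force: [-0.0, -0.2, 0.1]
width: 0.0952
```

```bash
python3 - <<'E'
from h import *
s=bot.get_state(); print(s["eef_pos"],s["orientation"],s["wrist_force"],s["width"])
f=bot.grab_frame("wrist"); save(f,"w18",(0,200,230,450),3.5)
import pickle; pickle.dump(f,open("w18.pkl","wb"))
E
```

```text
[0.55503319 0.04936787 0.17603879] [ 0.46112686  0.53614999 -0.46120822  0.53590316] [-0.03024244 -0.20146625  0.10640473] 0.09516799124631686
```

View pics/w18.png

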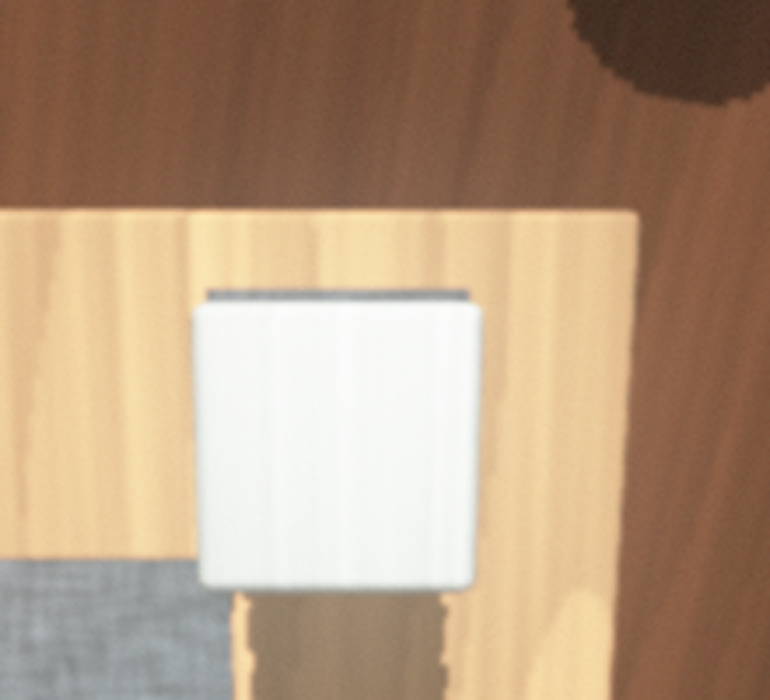

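```bash
python3 - <<'E'
from h import *
import pickle
f=pickle.load(open("w18.pkl","rb"))
c=lambda l:[((y+.5)/3.5-.5,(x+.5)/3.5-.5+230) for x,y in l]
def sh(n,l,z):
    P=pix2plane(f,c(l),z)[:,:2]*1000
    d=np.diff(np.vstack([P,P[:1]]),axis=0); print(n,P.round(1).tolist(),P.mean(0).round(1),np.hypot(*d.T).round(1),np.degrees(np.arctan2(d[:,1],d[:,0])).round(1))
sh("tin",[(193,302),(481,301),(474,590),(201,590)],.118)
sh("coaster back",[(206,290),(470,290)],.014)
E
```

```text
tin [[516.7, 130.9], [568.0, 138.8], [576.3, 86.7], [524.6, 78.9]] [546.4 108.8] [51.9 52.8 52.3 52.6] [   8.8  -81.  -171.4   98.6]
coaster back [[507.6, 138.1], [576.1, 148.5]] [541.8 143.3] [69.3 69.3] [   8.6 -171.4]
```

Call:
{"method": "play_rows", "body": {
  "steps": [0.008,-0.045,0.005,0,0,-0.5,0,0.016,-0.09,0.01,0,0,-1,0,0.024,-0.135,0.01,0,0,-1.5,0,0.032,-0.18,0.01,0,0,-2,0,0.04,-0.225,0.01,0,0,-2.5,0,0.048,-0.27,0.01,0,0,-3,0,0.056,-0.315,0.01,0,0,-3.9,0,0.0644,-0.355,0,0,0,-3.9,0,0.0644,-0.3575,-0.02,0,0,-3.9,0.05,0.0644,-0.3575,-0.04,0,0,-3.9,0.1]
}}

```text
clock: 35.95
eef_pos: [0.6198, -0.3082, 0.1347]
orientation: [0.479, 0.52, -0.479, 0.52]
wrist_force: [-0.0, 0.2, 0.5]
width: 0.0877
```

```bash
python3 - <<'E'
from h import *
s=bot.get_state(); print(s["eef_pos"],s["orientation"],s["wrist_force"],s["width"])
f=bot.grab_frame("wrist"); save(f,"w19",scale=1.25)
E
```

```text
[ 0.6197692  -0.30819089  0.1347312 ] [ 0.47901754  0.52034921 -0.47899643  0.51994357] [-0.00895519  0.24035189  0.50326287] 0.08771020059838022
```

View pics/w19.png

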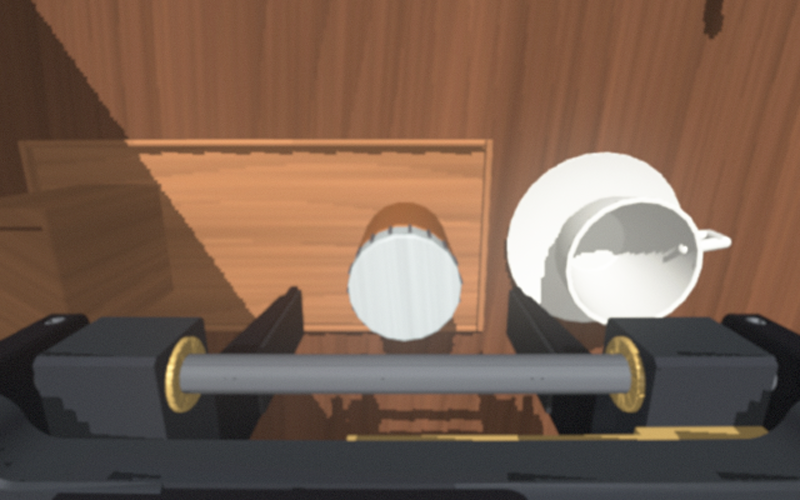

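Call:
{"method": "play_rows", "body": {
  "steps": [0,0,-0.03,0,0,0,0.15,0,0,-0.06,0,0,0,0.15,0,0,-0.077,0,0,0,0.15,0,0,-0.0825,0,0,0,0.15,0,0,-0.0825,0,0,0,0.15,0,0,-0.0825,0,0,0,0.4,0,0,-0.0825,0,0,0,0.6,0,0,-0.0825,0,0,0,0.8,0,0,-0.0825,0,0,0,0.8,0,0,-0.0825,0,0,0,0.8]
}}

```text
clock: 37.0
eef_pos: [0.6198, -0.308, 0.0545]
orientation: [0.479, 0.52, -0.479, 0.521]
wrist_force: [-1.0, 0.1, 6.4]
width: 0.0573
```

Call:
{"method": "play_rows", "body": {
  "steps": [0,0,0.006,0,0,0,0.8,0,0,0.02,0,0,0,0.8,0,0,0.045,0,0,0,0.8,-0.002,0.01,0.065,0,0,0,0.8,-0.01,0.05,0.07,0,0,1,0.8,-0.018,0.09,0.07,0,0,2,0.8,-0.026,0.135,0.07,0,0,3,0.8,-0.034,0.18,0.07,0,0,4,0.8,-0.042,0.22,0.07,0,0,4,0.8,-0.0465,0.245,0.07,0,0,4,0.8]
}}

```text
clock: 38.0
eef_pos: [0.5723, -0.0603, 0.1247]
orientation: [0.46, 0.537, -0.46, 0.537]
wrist_force: [0.0, 0.4, -2.0]
width: 0.0574
```

Call:
{"method": "play_rows", "body": {
  "steps": [-0.0005,0.005,-0.005,0,0,0,0.8,-0.0005,0.005,-0.025,0,0,0,0.8,-0.0005,0.005,-0.04,0,0,0,0.8,-0.0005,0.005,-0.04,0,0,0,0.8]
}}

```text
clock: 38.4
eef_pos: [0.572, -0.0583, 0.0825]
orientation: [0.46, 0.537, -0.461, 0.536]
wrist_force: [0.6, 0.3, -1.2]
width: 0.0575
```

```bash
python3 - <<'E'
from h import *
s=bot.get_state(); print(s["eef_pos"],s["orientation"],s["wrist_force"],s["width"])
f=bot.grab_frame("wrist"); save(f,"w20",scale=1.25)
import pickle; pickle.dump(f,open("w20.pkl","wb"))
E
```

```text
[ 0.57199933 -0.05826896  0.0824746 ] [ 0.4599795   0.53743104 -0.46086137  0.5359044 ] [ 0.59529655  0.33301635 -1.19603266] 0.05752089065840971
```

View pics/w20.png

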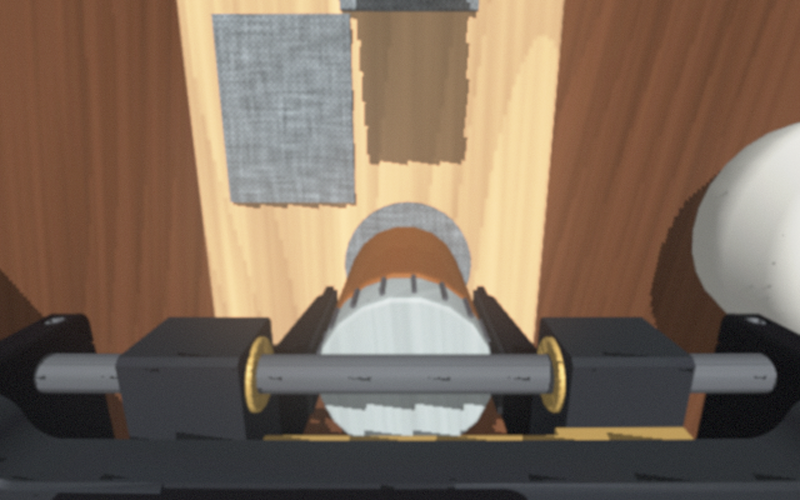

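```bash
python3 - <<'E'
from h import *
import pickle
from scipy.optimize import least_squares
f=pickle.load(open("w20.pkl","rb"))
c=lambda l:[((y+.5)/1.25-.5,(x+.5)/1.25-.5) for x,y in l]
P=pix2plane(f,c([(346,258),(350,240),(361,224),(380,210),(408,203),(436,210),(456,224),(467,240),(471,258)]),.014)[:,:2]*1000
print(least_squares(lambda v:np.hypot(*(P-v[:2]).T)-36.7,P.mean(0)).x)
print(bot.get_state()["eef_pos"])
E
```

```text
[572.93970076 -58.95192828]
[ 0.57251768 -0.05838141  0.08352676]
```

Call:
{"method": "play_rows", "body": {
  "steps": [0.0005,-0.0002,-0.01,0,0,0,0.8,0.0005,-0.0002,-0.0155,0,0,0,0.8,0.0005,-0.0002,-0.0175,0,0,0,0.8,0.0005,-0.0002,-0.0175,0,0,0,0.8]
}}

```text
clock: 38.85
eef_pos: [0.573, -0.0581, 0.0661]
orientation: [0.46, 0.537, -0.46, 0.537]
wrist_force: [-0.3, 0.1, -2.4]
width: 0.0575
```

Call:
{"method": "play_rows", "body": {
  "steps": [0,0,-0.0008,0,0,0,0.8,0,0,-0.0016,0,0,0,0.8,0,0,-0.0016,0,0,0,0.8]
}}

```text
clock: 39.15
eef_pos: [0.5731, -0.058, 0.0647]
orientation: [0.46, 0.537, -0.46, 0.537]
wrist_force: [-0.5, 0.1, -2.3]
width: 0.0573
```

Call:
{"method": "play_rows", "body": {
  "steps": [0,0,-0.0007,0,0,0,0.8,0,0,-0.0014,0,0,0,0.8,0,0,-0.0014,0,0,0,0.8]
}}

```text
clock: 39.45
eef_pos: [0.5731, -0.0581, 0.0635]
orientation: [0.46, 0.537, -0.46, 0.537]
wrist_force: [-0.9, 0.1, 2.0]
width: 0.058
```

Call:
{"method": "play_rows", "body": {
  "steps": [0,0,0,0,0,0,0.3,0,0,0,0,0,0,0.25,0,0,0,0,0,0,0.2,0,0,0.02,0,0,0,0.15,0,0,0.06,0,0,0,0.1,0,0.01,0.095,0,0,0,0,-0.01,0.04,0.1,0,0,0,0,-0.01,0.06,0.11,0,0,0,0,-0.01,0.06,0.11,0,0,0,0,-0.01,0.06,0.11,0,0,0,0]
}}

```text
clock: 40.45
eef_pos: [0.5632, 0.0019, 0.1732]
orientation: [0.46, 0.537, -0.46, 0.537]
wrist_force: [0.3, -0.3, -1.0]
width: 0.0951
```

```bash
python3 - <<'E'
from h import *
s=bot.get_state(); print(s["eef_pos"],s["orientation"],s["wrist_force"],s["width"])
f=bot.grab_frame("wrist"); save(f,"w21",(60,290,200,440),3)
import pickle; pickle.dump(f,open("w21.pkl","wb"))
E
```

```text
[0.56315425 0.00191702 0.17317102] [ 0.46011222  0.53680913 -0.46001692  0.53713791] [ 0.29892686 -0.32916053 -0.98952616] 0.09505247899746232
```

View pics/w21.png

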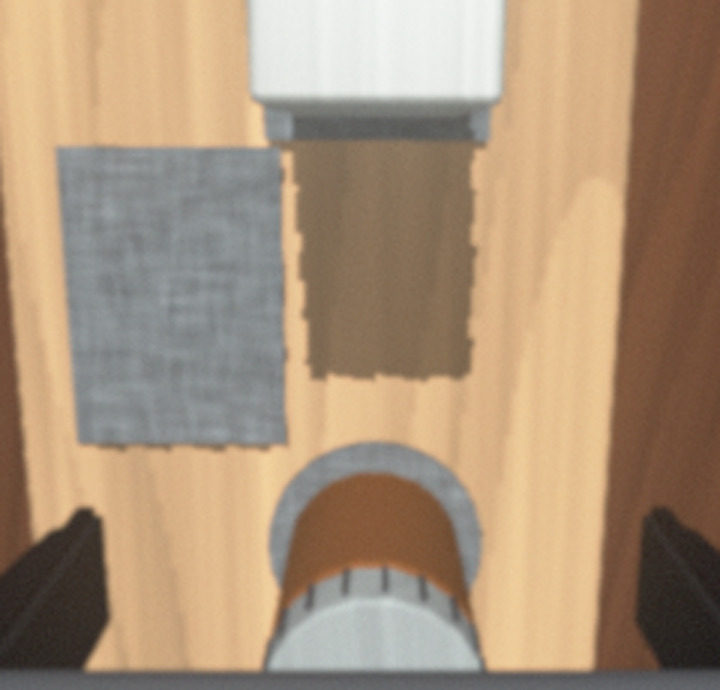

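Call:
{"method": "play_rows", "body": {
  "steps": [-0.018,-0.04,0.005,0,0,-0.5,0,-0.036,-0.08,0.005,0,0,-1,0,-0.054,-0.122,0.005,0,0,-1.5,0,-0.072,-0.164,0.005,0,0,-2,0,-0.09,-0.206,0.005,0,0,-3,0,-0.108,-0.247,0.005,0,0,-4,0,-0.125,-0.286,0,0,0,-4,0,-0.138,-0.315,-0.01,0,0,-4,0,-0.143,-0.326,-0.02,0,0,-4,0,-0.143,-0.326,-0.03,0,0,-4,0]
}}

```text
clock: 41.5
eef_pos: [0.4191, -0.3254, 0.142]
orientation: [0.48, 0.52, -0.48, 0.519]
wrist_force: [0.4, 0.4, -0.9]
width: 0.0951
```

```bash
python3 - <<'E'
from h import *
import pickle
f=pickle.load(open("w21.pkl","rb"))
c=lambda l:[((y+.5)/3-.5+60,(x+.5)/3-.5+200) for x,y in l]
P=pix2plane(f,c([(57,147),(281,148),(287,443),(79,444)]),.014)[:,:2]*1000
d=np.diff(np.vstack([P,P[:1]]),axis=0); print(P.round(1).tolist(),P.mean(0).round(1),np.hypot(*d.T).round(1),np.degrees(np.arctan2(d[:,1],d[:,0])).round(1))
s=bot.get_state(); print(s["eef_pos"],s["orientation"],s["wrist_force"],s["width"])
f=bot.grab_frame("wrist"); save(f,"w22",scale=1.25)
E
```

```text
[[454.6, 57.5], [523.2, 67.8], [537.7, -26.3], [469.1, -37.3]] [496.1  15.4] [69.3 95.2 69.5 95.9] [   8.5  -81.3 -170.8   98.7]
[ 0.41912857 -0.32540664  0.14202011] [ 0.47959942  0.51989872 -0.47954838  0.51934869] [ 0.35089475  0.44135623 -0.90794089] 0.09509181544878423
```

View pics/w22.png

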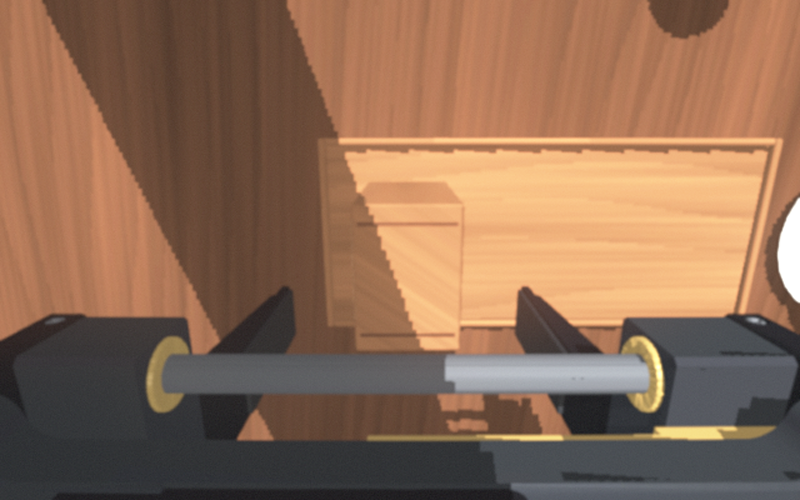

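Call:
{"method": "play_rows", "body": {
  "steps": [0.0011,0.0012,-0.03,0,0,0,0.1,0.0011,0.0012,-0.06,0,0,0,0.1,0.0011,0.0012,-0.083,0,0,0,0.1,0.0011,0.0012,-0.09,0,0,0,0.1,0.0011,0.0012,-0.09,0,0,0,0.1,0.0011,0.0012,-0.09,0,0,0,0.4,0.0011,0.0012,-0.09,0,0,0,0.6,0.0011,0.0012,-0.09,0,0,0,0.8,0.0011,0.0012,-0.09,0,0,0,0.8,0.0011,0.0012,-0.09,0,0,0,0.8]
}}

```text
clock: 42.55
eef_pos: [0.4212, -0.323, 0.0537]
orientation: [0.479, 0.52, -0.479, 0.521]
wrist_force: [-0.9, 0.7, 5.9]
width: 0.0562
```

Call:
{"method": "play_rows", "body": {
  "steps": [0,0,0.006,0,0,0,0.8,0,0,0.02,0,0,0,0.8,0,0,0.045,0,0,0,0.8,0.002,0.01,0.07,0,0,0,0.8,0.01,0.045,0.085,0,0,1,0.8,0.018,0.08,0.085,0,0,1,0.8,0.027,0.12,0.085,0,0,2,0.8,0.036,0.16,0.085,0,0,3,0.8,0.044,0.2,0.085,0,0,4,0.8,0.053,0.24,0.085,0,0,4,0.8]
}}

```text
clock: 43.55
eef_pos: [0.474, -0.0812, 0.1385]
orientation: [0.46, 0.537, -0.46, 0.537]
wrist_force: [1.2, 0.5, -3.5]
width: 0.0558
```

Call:
{"method": "play_rows", "body": {
  "steps": [0.008,0.037,0,0,0,0,0.8,0.016,0.07,0,0,0,0,0.8,0.021,0.092,0,0,0,0,0.8,0.0221,0.0985,-0.01,0,0,0,0.8,0.0221,0.0985,-0.03,0,0,0,0.8,0.0221,0.0985,-0.045,0,0,0,0.8,0.0221,0.0985,-0.045,0,0,0,0.8]
}}

```text
clock: 44.25
eef_pos: [0.495, 0.0152, 0.0914]
orientation: [0.46, 0.538, -0.461, 0.536]
wrist_force: [0.2, -0.0, -3.0]
width: 0.056
```

```bash
python3 - <<'E'
from h import *
s=bot.get_state(); print(s["eef_pos"],s["orientation"],s["wrist_force"],s["width"])
f=bot.grab_frame("wrist"); save(f,"w23",scale=1.25)
import pickle; pickle.dump(f,open("w23.pkl","wb"))
print(bot.get_state()["eef_pos"])
E
```

```text
[0.49503729 0.01521068 0.09137751] [ 0.45964844  0.53774726 -0.46121707  0.53556513] [ 0.19207878 -0.03818059 -2.9623257 ] 0.05595585638834787
[0.49560409 0.01513843 0.09243962]
```

View pics/w23.png

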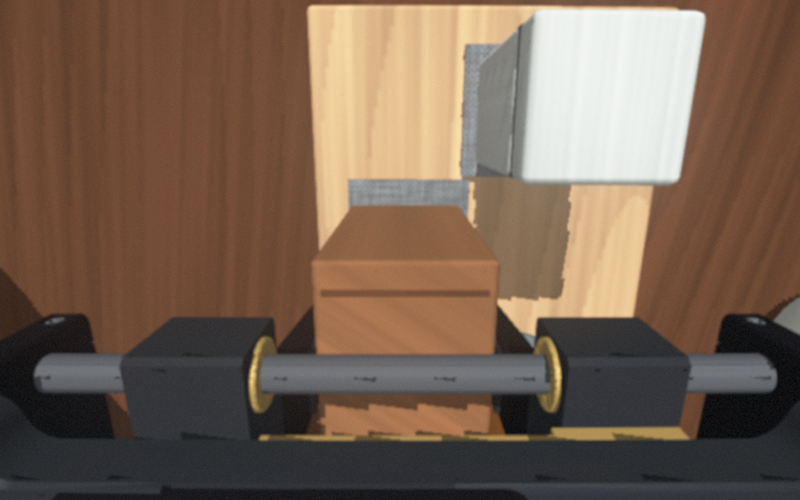

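```bash
python3 - <<'E'
from h import *
import pickle
f=pickle.load(open("w23.pkl","rb"))
c=lambda l:[((y+.5)/1.25-.5,(x+.5)/1.25-.5) for x,y in l]
u=np.radians(8.6); ex=np.array([np.cos(u),np.sin(u)]); ey=np.array([-np.sin(u),np.cos(u)])
T=np.array([.4953,.0152])
for n,l,z in(("coaster back",[(348,181),(469,181)],.014),("box bottom back",[(351,207),(463,207)],.0432),("box top back",[(315,263),(497,263)],.1432)):
    P=pix2plane(f,c(l),z)[:,:2]-T; print(n,(P@ex*1000).round(1),(P@ey*1000).round(1))
E
```

```text
coaster back [-34.3  34.9] [47.3 47.6]
box bottom back [-29.2  28.2] [37.2 37.5]
box top back [-26.9  25.3] [38.  38.2]
```

Call:
{"method": "play_rows", "body": {
  "steps": [0.0004,0.0014,-0.012,0,0,0,0.8,0.0004,0.0014,-0.02,0,0,0,0.8,0.0004,0.0014,-0.025,0,0,0,0.8,0.0004,0.0014,-0.0265,0,0,0,0.8,0.0004,0.0014,-0.0265,0,0,0,0.8]
}}

```text
clock: 44.8
eef_pos: [0.4967, 0.017, 0.0666]
orientation: [0.46, 0.537, -0.46, 0.537]
wrist_force: [-0.1, -0.1, -2.3]
width: 0.0559
```

Call:
{"method": "play_rows", "body": {
  "steps": [-0.0005,0,-0.001,0,0,0,0.8,-0.0005,0,-0.002,0,0,0,0.8,-0.0005,0,-0.0028,0,0,0,0.8,-0.0005,0,-0.0028,0,0,0,0.8]
}}

```text
clock: 45.2
eef_pos: [0.4962, 0.0171, 0.064]
orientation: [0.46, 0.537, -0.46, 0.537]
wrist_force: [-0.1, -0.6, -3.3]
width: 0.0557
```

Call:
{"method": "play_rows", "body": {
  "steps": [0,-0.0003,-0.0006,0,0,0,0.8,0,-0.0003,-0.0012,0,0,0,0.8,0,-0.0003,-0.0012,0,0,0,0.8]
}}

```text
clock: 45.5
eef_pos: [0.4962, 0.0167, 0.0628]
orientation: [0.46, 0.537, -0.46, 0.537]
wrist_force: [0.4, -0.5, -3.0]
width: 0.0564
```

Call:
{"method": "play_rows", "body": {
  "steps": [0,0,-0.0004,0,0,0,0.8,0,0,-0.0008,0,0,0,0.8]
}}

```text
clock: 45.7
eef_pos: [0.4962, 0.0167, 0.0627]
orientation: [0.46, 0.537, -0.46, 0.537]
wrist_force: [-4.7, 0.1, 17.9]
width: 0.0557
```

Call:
{"method": "play_rows", "body": {
  "steps": [0,0,0.0007,0,0,0,0.8,0,0,0.0007,0,0,0,0.8]
}}

```text
clock: 45.9
eef_pos: [0.4963, 0.0167, 0.0628]
orientation: [0.46, 0.537, -0.46, 0.537]
wrist_force: [-1.6, 1.0, 4.0]
width: 0.0559
```

Call:
{"method": "play_rows", "body": {
  "steps": [0,0,0,0,0,0,0.35,0,0,0,0,0,0,0.3,0,0,0,0,0,0,0.25,0,0,0.02,0,0,0,0.25,0,0,0.06,0,0,0,0.2,0,0,0.1,0,0,0,0.1,0.02,0,0.14,0,0,0,0,0.04,0,0.175,0,0,0,0,0.05,0,0.2,0,0,0,0,0.05,0,0.2,0,0,0,0]
}}

```text
clock: 46.9
eef_pos: [0.5482, 0.0166, 0.2658]
orientation: [0.462, 0.535, -0.459, 0.538]
wrist_force: [-1.1, -0.0, -0.3]
width: 0.095
```

```bash
python3 - <<'E'
from h import *
s=bot.get_state(); print(s["eef_pos"],s["orientation"],s["wrist_force"],s["width"])
f=bot.grab_frame("wrist"); save(f,"w24",(20,280,225,425),3)
g=bot.grab_frame("scene"); save(g,"s24",scale=1.25)
import pickle; pickle.dump(f,open("w24.pkl","wb"))
E
```

```text
[0.54817126 0.01663012 0.26576994] [ 0.4615676   0.53501541 -0.4590676   0.53848936] [-1.09564142 -0.0460362  -0.3437759 ] 0.09501988638747244
```

View pics/w24.png

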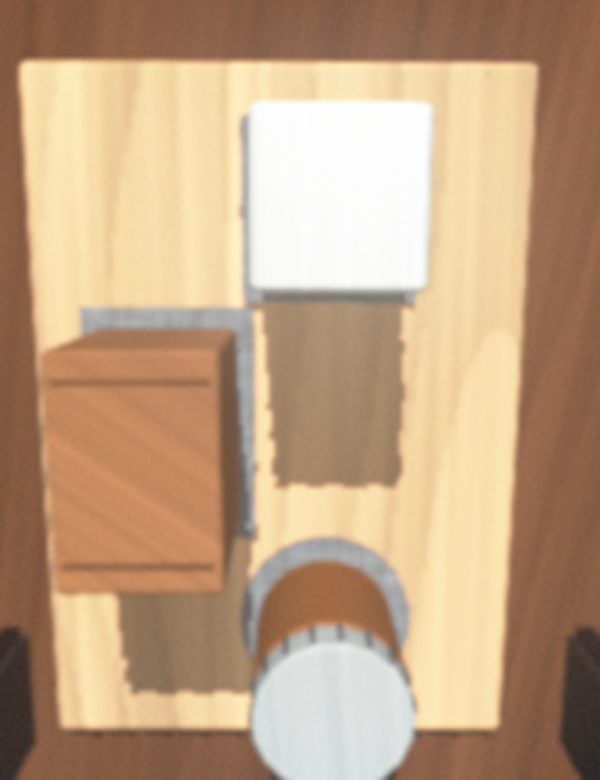

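View pics/s24.png

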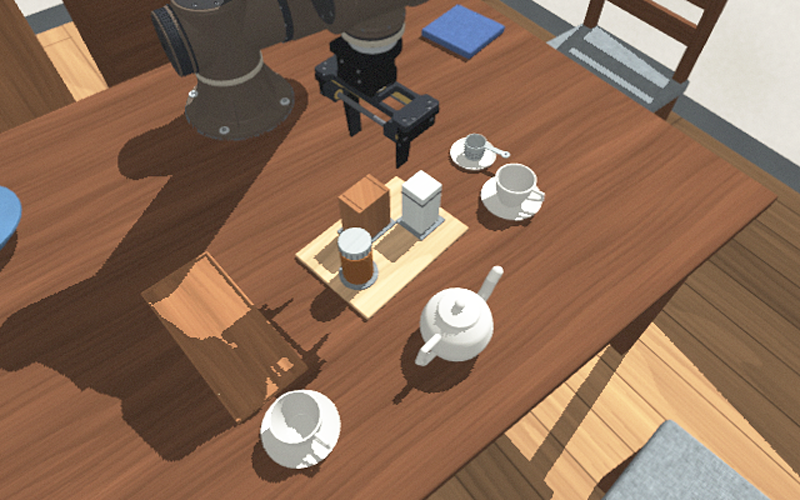

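```bash
python3 - <<'E'
from h import *
import pickle
from scipy.optimize import least_squares
f=pickle.load(open("w24.pkl","rb"))
c=lambda l:[((y+.5)/3-.5+20,(x+.5)/3-.5+225) for x,y in l]
def sh(n,l,z):
    P=pix2plane(f,c(l),z)[:,:2]*1000
    d=np.diff(np.vstack([P,P[:1]]),axis=0); print(n,P.round(1).tolist(),P.mean(0).round(1),np.hypot(*d.T).round(1),np.degrees(np.arctan2(d[:,1],d[:,0])).round(1))
sh("boxtop",[(42,352),(220,352),(221,592),(57,591)],.114)
sh("box bottom back",[(93,329),(235,329)],.014)
sh("long",[(82,308),(252,308),(255,536)],.014)
sh("tin",[(246,101),(433,101),(428,292),(250,291)],.118)
P=pix2plane(f,c([(250,710),(415,710),(332,642),(260,675),(405,675),(270,765),(396,765)]),.114)[:,:2]*1000
print("lid",least_squares(lambda v:np.hypot(*(P-v[:2]).T)-v[2],[*P.mean(0),28]).x)
P=pix2plane(f,c([(245,620),(250,585),(270,557),(326,538),(380,556),(403,586),(410,615)]),.014)[:,:2]*1000
print("rc",least_squares(lambda v:np.hypot(*(P-v[:2]).T)-36.7,P.mean(0)).x)
E
```

```text
boxtop [[463.1, 50.1], [517.3, 58.5], [528.0, -18.7], [474.8, -26.5]] [495.8  15.9] [54.9 77.8 53.8 77.5] [   8.7  -82.1 -171.6   98.7]
box bottom back [[460.1, 49.9], [516.5, 58.6]] [488.3  54.3] [57.1 57.1] [   8.7 -171.3]
long [[454.9, 57.5], [522.1, 67.8], [536.7, -25.6]] [504.6  33.3] [ 68.   94.5 116.6] [  8.7 -81.1 134.6]
tin [[515.4, 130.5], [568.4, 138.8], [576.8, 86.0], [524.0, 78.1]] [546.1 108.4] [53.7 53.4 53.4 53.1] [   8.9  -80.9 -171.5   99.4]
lid [571.50494605 -57.42570094  28.25397171]
rc [572.75048338 -58.02631366]
```

```bash
python3 - <<'E'
from plant import bot
print(bot.hand_in())
E
```

```text
the job is handed in; nothing more can be done
None
```

The job is done and handed in at about 47 s of the 141 s allowed. I moved the box, jar and tin to the side tray, set the strainer in the drip dish once all three stood there, then put each back on its own coaster.

| Thing | Distance from the middle of its place (last wrist-camera check) | Alignment |
|---|---|---|
| Wooden box on the long coaster | about 0.1 mm | long side along the coaster's, both at 8.7° |
| Tea tin on the square coaster | about 1 mm | squared to within about 0.5° |
| Honey jar on the round coaster | about 1.5 mm | round |
| Strainer in the drip dish | about 1 mm | not asked for |

In the last scene picture everything stood upright, the teapot looked untouched and the gripper was clear. I checked the teapot by eye only and did not measure it again.

- **Firm touchdowns:** Several touchdowns pressed harder than intended. The wrist read 39 N when the tin reached the tray, 27 N for the strainer, and 18 to 21 N for the tin and box on their coasters. I backed off each time until only light contact was left before opening the fingers. The 39 N is close to the 40 N limit, but it came through the held tin, not the arm or gripper body.
- **Slip in the grip:** The tin and the strainer met their surfaces about 3 mm earlier than I expected. They had probably slipped down a little in the fingers.
- **Camera disagreement:** The top camera differed from the wrist camera by about 3 to 4 mm in x. The wrist camera agreed with where the fingers closed on things, so I worked from it.

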